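# Set out the toy display on the souvenir counter

### The job

Set out the counter display: slide the wooden ring-stacker base into the tan circle, then thread the toy rings that are there onto its post in order, largest at the bottom, each fully home before the next, and slide each gift tin into the circle of its own colour. The base and the tins are to be pushed along the counter, not lifted, and must finish wholly inside their circles, with every ring flat on the stack; leave the snow globe, lighthouse and mug alone.

Things in the scene. Friction and masses are not known exactly. Their poses are not given: they have to be found in the camera images.
- stacker: base of a ring-stacker toy, loose on the counter, about 0.6 kg: a pale wooden disc 100 mm across and 25 mm thick, with a fixed upright post of 18 mm diameter in its centre, whose rounded tip is 112 mm above the counter. Origin at the centre of its underside, z up along the post. It slides when pushed on the rim of the disc, and stops when the push stops
- tin_blue: blue round gift tin with a closed flat lid, 100 mm across and 45 mm tall, about 0.35 kg, too wide to grip; slides on the counter when pushed low on its side and stops when the push stops. Origin at the centre of its underside
- tin_yellow: yellow round gift tin with a closed flat lid, 100 mm across and 45 mm tall, about 0.35 kg, too wide to grip; slides on the counter when pushed low on its side and stops when the push stops. Origin at the centre of its underside
- spot_tan: tan-brown circle for the ring stacker: a flat printed circle on the counter, 128 mm across, no thickness to feel; origin at its centre on the counter top. It is fixed, but lies elsewhere each time
- spot_blue: blue circle for the blue tin: a flat printed circle on the counter, 128 mm across, no thickness to feel; origin at its centre on the counter top. It is fixed, but lies elsewhere each time
- spot_yellow: yellow circle for the yellow tin: a flat printed circle on the counter, 128 mm across, no thickness to feel; origin at its centre on the counter top. It is fixed, but lies elsewhere each time
- ring_66: red toy ring, 66 mm outer diameter, 26 mm hole, 18 mm thick, about 30 g, lying flat on the counter to one side; origin at the centre of its underside, z along its axis. It may be absent
- ring_58: orange toy ring, 58 mm outer diameter, 26 mm hole, 18 mm thick, about 30 g, lying flat on the counter to one side; origin at the centre of its underside, z along its axis. It may be absent
- ring_50: green toy ring, 50 mm outer diameter, 26 mm hole, 18 mm thick, about 30 g, lying flat on the counter to one side; origin at the centre of its underside, z along its axis. It may be absent
- ring_42: purple toy ring, 42 mm outer diameter, 26 mm hole, 18 mm thick, about 30 g, lying flat on the counter to one side; origin at the centre of its underside, z along its axis. It may be absent
- snow_globe: bystander: snow globe, 72 mm wide and 84 mm tall, beyond the circles; origin at the centre of its underside
- lighthouse: bystander: red and white ceramic lighthouse, 60 mm wide and 128 mm tall, beyond the circles; origin at the centre of its underside
- mug: bystander: blue mug, 80 mm wide plus handle and 90 mm tall, at the left far corner; origin at the centre of its underside
There are look-alikes about, which are no part of the job. Leave any green look-alike of the tin_blue alone.

How it is judged (in metres and radians):
On the way, in this order (a step that is already met when the one before it is completed fails the run):
1. the ring-stacker base stands inside the tan circle (centre within 14 mm), no ring on it yet (horizontal distance between stacker and spot_tan below 0.014 m), for 0.2 s.
2. the red ring is on the post, flat and fully home on the base or on the next larger ring present (horizontal distance between ring_66 and stacker below 0.008 m and angle between ring_66's own z axis and vertical below 0.12 rad and z of ring_66 in the frame of stacker below 0.029 m), for 0.2 s.
3. the orange ring is on the post, flat and fully home on the base or on the next larger ring present (horizontal distance between ring_58 and stacker below 0.008 m and angle between ring_58's own z axis and vertical below 0.12 rad and (z of ring_58 in the frame of stacker below 0.029 m or distance between ring_58 and ring_66 below 0.0225 m)), for 0.2 s.
4. the green ring is on the post, flat and fully home on the base or on the next larger ring present (horizontal distance between ring_50 and stacker below 0.008 m and angle between ring_50's own z axis and vertical below 0.12 rad and (z of ring_50 in the frame of stacker below 0.029 m or distance between ring_50 and ring_66 below 0.0225 m or distance between ring_50 and ring_58 below 0.0225 m)), for 0.2 s.
5. the purple ring is on the post, flat and fully home on the base or on the next larger ring present (horizontal distance between ring_42 and stacker below 0.008 m and angle between ring_42's own z axis and vertical below 0.12 rad and (z of ring_42 in the frame of stacker below 0.029 m or distance between ring_42 and ring_66 below 0.0225 m or distance between ring_42 and ring_58 below 0.0225 m or distance between ring_42 and ring_50 below 0.0225 m)), for 0.2 s.
At the end, for the whole second after the job is handed in: Base and tins stand flat, centres within 14 mm of their own circle's centre; every present ring lies on the post (within 8 mm of its axis, tilt under 0.12 rad), largest on the base, each next resting on the next larger (gap under 4 mm); all at rest (all of step 2 and all of step 3 and all of step 4 and all of step 5 and horizontal distance between stacker and spot_tan below 0.014 m and horizontal distance between tin_blue and spot_blue below 0.014 m and horizontal distance between tin_yellow and spot_yellow below 0.014 m and height (world z) of each of stacker, tin_blue, tin_yellow below 0.004 m and angle between each of stacker, tin_blue, tin_yellow's own z axis and vertical below 0.05 rad and linear speed of each of stacker, tin_blue, tin_yellow, ring_66, ring_58, ring_50, ring_42 below 0.02 m/s); the robot touches nothing.
It fails at once if the base or a tin is lifted more than 25 mm off the counter (height (world z) of any of stacker, tin_blue, tin_yellow above 0.025 m).
It fails at once if the snow globe, lighthouse or mug is moved more than 30 mm (distance of any of snow_globe, lighthouse, mug from where it was at the start of the episode above 0.03 m).
Of ring_66, ring_58, ring_50, ring_42 only 2 to 4 are there at a start; the rules pass over those that are not, and their reading is None.
At some moment in a run one of stacker, tin_blue, tin_yellow may be knocked a few centimetres aside while the robot is not near it.
It also fails if it takes over 210 s, if anything falls off the work surface, if the arm or the gripper's body presses on something with over 40 N, if the wrist force passes 120 N, or if a joint passes its speed limit or range.

### The arm

A 6-joint arm with a two-finger parallel gripper is mounted at the origin on the work surface. World frame = base frame: x ahead of the robot, y to its left, z up, the work surface at z = 0. Lengths are in m, angles in degrees, forces in N, time in s.
With the tool pointing down it reaches from about 0.4 to 0.825 m from the base axis. Payload 7 kg.
Tool frame: the origin (TCP) lies between the finger pads; the fingertips stand 22 mm ahead of it and the grasp point (between the pads) lies 3 mm ahead of it; z points along the fingers, y is the line along which they close (so a half turn about z gives the same grasp; the last joint's range is limited). The gripper opens to 88 mm and grips with 3 to 60 N. Pads are 19 mm wide; open, the fingers measure 130 mm over their backs; the gripper's body (78 mm by 193 mm) begins 47 mm behind the grasp point.
Start: joints at [90.533, 20.546, 0.682, 0, -70.136, -16.507], TCP at [0.186, 0.649, 0.249] pointing down, gripper open.
Joint ranges: [-176.03, 176.03], [-82.01, 121.73], [-58.28, 71.71], [-173.87, 95.51], [-174.79, -0.11], [-173.66, 173.66]. Speed limits (degrees/s): [136.94, 136.94, 172.46, 180, 180, 180].

### API

Orientations are given as [roll, pitch, yaw] about the fixed x, y, z axes, in that order (R = Rz(yaw) Ry(pitch) Rx(roll)).
In Python, from plant import r, vision gives the robot as it stands.
- The arm moves only by the shell command python3 -m pendant 'ROWS' [FORCE]. ROWS is JSON, a list that holds one entry, the list of rows, each a list of 7 numbers: the shift along the tool's x, y, z scaled (see below), then the turn, a rotation vector about the tool's x, y, z scaled (see below), then the opening, from -1 (shut) to 1 (fully open). In form: [[[x, y, z, wx, wy, wz, fingers], ...]]. A call has exactly 8 rows; each row shifts and turns the commanded pose from where the row before left it, along the tool's axes as they then stand; what a row does not reach is not made up. The controller multiplies each number of a shift by 20 mm and each number of a turn by 4 degrees. A row lasts 1/10 s, in which the tool goes at most 50 mm and 8.59 degrees, less where a joint would pass 70% of its speed; a pose out of reach is approached as far as the arm can. A call with a number of a shift or a turn outside -1 to 1 is refused whole. A call with a gripper value outside its range is refused whole. The fingers move at their own pace and stop on an object; FORCE is the grip in N (left out, the last holds). Time passes only in rows, so rows that do not move let the fingers close, or fill a call up. It gives the time, the measured TCP pose, the force, the opening and the grip force at its end, in the units of the state.
- r.get_state(): the state, without advancing time (a new reading comes with each control period).
- vision.capture(name): name is "scene" or "top" or "wrist"; returns a dict with "frame" (384x512x3 uint8, blue, green, red), "depth" (384x512 float32, m along the optical axis (not along the pixel's ray), 0 where there is no reading), "camera_matrix" (3x3 intrinsics, pixels), "extrinsics" (4x4, takes a point from world to camera coordinates); the wrist camera has in their place "hand_eye" (4x4, takes a point from camera to tool coordinates, whose origin is the TCP and whose axes are the flange's). Camera axes: x right, y up, looking along -z (the intrinsics and any distortion apply to the point x, -y, -z); pixel columns grow to the right and rows downward; lengths in m; the calibration is good to about 2 mm. A picture is of the moment at which its call begins: read the wrist's pose just before it.
- r.close_job(): hands the job in; it is judged then, once.
The state is a dict: "time_s": time; "joints": joint angles; "qd": joint speeds; "joint_torque": joint torques, N m; "tcp_pos": TCP position; "eef_rot": TCP orientation; "contact_force": force on the tool from outside, world axes, zero at the start; "moment": the same for the moment, N m; "gripper_width": finger opening in m; "gripper_force": force on a finger pad.
Only numpy, scipy, OpenCV 4.12 (cv2) and the standard library are available. Lean on these libraries where they do the work, as an engineer would, in place of code of your own. Each camera call takes 0.05 s, during which the arm holds its last target. There are 200 camera calls.

## Working session

There is one attempt and no reset: what is moved stays moved. The work goes in short steps, Python scripts to look and compute and a shell command to move; the robot and the scene stay as the last step left them, time stands still between calls to the robot, and variables do not carry over. Pictures are saved under pics/ and viewed, at most 14 in all, crops included, and the job is handed in when it is done.

```bash
ls; mkdir -p pics
python3 - <<'E'
from plant import r, vision
import cv2
print(r.get_state())
for n in("top","scene"):
    c=vision.capture(n); cv2.imwrite(f"pics/{n}0.png",c["frame"]); print(n,c["camera_matrix"],c["extrinsics"],[k for k in c])
E
```

```text
pics
{'time_s': 0.0, 'joints': array([ 9.05336099e+01,  2.05922039e+01,  6.32512813e-01, -2.16264839e-02,
       -7.01336622e+01, -1.65054887e+01]), 'qd': array([ 0.01738025, -0.07574084,  0.03377467,  0.0826618 , -0.05712419,
        0.00516553]), 'joint_torque': array([-2.31169741e-05, -5.82719135e+01,  2.93046659e+01,  6.99694633e+00,
        6.94145914e-03, -1.62413630e-04]), 'tcp_pos': array([0.18564212, 0.64849647, 0.24759965]), 'eef_rot': array([ 1.79904717e+02, -7.03288581e-03, -1.59792388e+01]), 'contact_force': array([ 0.18446493,  0.38278257, -0.35840962]), 'moment': array([-0.03889095, -0.01900314, -0.0046467 ]), 'gripper_force': 0.0, 'gripper_width': 0.0876665452439338}
top [[415.23458542   0.         257.84300022]
 [  0.         415.23458542 190.97619571]
 [  0.           0.           1.        ]] [[ 3.91876465e-03 -9.99990830e-01  1.72696255e-03  5.44742525e-02]
 [ 9.73949996e-01  4.20826297e-03  2.26723829e-01 -5.76536346e-01]
 [-2.26729018e-01  7.93497847e-04  9.73957557e-01 -1.06760888e+00]
 [ 0.00000000e+00  0.00000000e+00  0.00000000e+00  1.00000000e+00]] ['frame', 'depth', 'camera_matrix', 'extrinsics']
scene [[485.74597421   0.         256.30596537]
 [  0.         485.74597421 197.53541014]
 [  0.           0.           1.        ]] [[ 0.61121434  0.79125487 -0.01824166 -0.42389814]
 [-0.47928589  0.38837489  0.78705145  0.25352224]
 [ 0.6298429  -0.47231416  0.6166176  -2.1050991 ]
 [ 0.          0.          0.          1.        ]] ['frame', 'depth', 'camera_matrix', 'extrinsics']
```

View pics/top0.png

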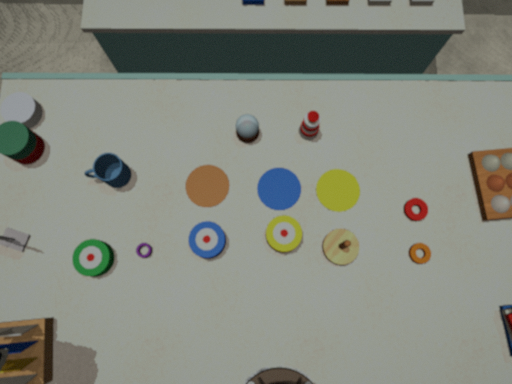

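View pics/scene0.png

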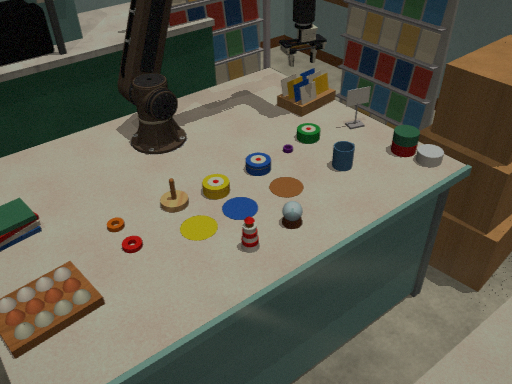

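The top view shows:
- **Stacker and tins:** stacker (340,246), yellow tin (284,233), blue tin (207,239).
- **Circles:** tan (207,186), blue (279,188), yellow (338,190).
- **Rings:** red (415,209), orange (420,253), purple (144,250). There's no green ring.
- **Look-alike:** green tin (93,257), to leave alone.

Next I'll measure positions and heights from both views.

```bash
cat > h.py <<'E'
import numpy as np, cv2
from plant import r, vision
def ray(c,u,v):
    K=c["camera_matrix"];E=c["extrinsics"];R=E[:3,:3];o=-R.T@E[:3,3]
    d=R.T@np.array([(u-K[0,2])/K[0,0],-(v-K[1,2])/K[1,1],-1.]);return o,d
def plane(c,u,v,z):
    o,d=ray(c,u,v);return o+d*(z-o[2])/d[2]
def tri(c1,p1,c2,p2):
    o1,d1=ray(c1,*p1);o2,d2=ray(c2,*p2)
    t=np.linalg.lstsq(np.c_[d1,-d2],o2-o1,rcond=None)[0]
    a=o1+d1*t[0];b=o2+d2*t[1];return (a+b)/2,np.linalg.norm(a-b)
def blob(c,p,col=None,rad=30,hole=False,tol=14,minS=90):
    """region of like hue round pixel p: fitted ellipse of the outer contour"""
    hsv=cv2.cvtColor(c["frame"],cv2.COLOR_BGR2HSV).astype(int)
    dh=np.abs(hsv[...,0]-col);dh=np.minimum(dh,180-dh)
    m=((dh<tol)&(hsv[...,1]>minS)&(hsv[...,2]>40)).astype(np.uint8)
    w=np.zeros_like(m);cv2.circle(w,(int(p[0]),int(p[1])),rad,1,-1);m*=w
    cs,_=cv2.findContours(m,cv2.RETR_EXTERNAL,cv2.CHAIN_APPROX_NONE)
    k=max(cs,key=cv2.contourArea);e=cv2.fitEllipse(cv2.convexHull(k));return e,k
def st():
    s=r.get_state();return s["tcp_pos"],s["eef_rot"][2]
def plan(x,y,z,yaw=None):
    p,a=st();yaw=a if yaw is None else yaw
    d=np.array([x,y,z])-p;t=np.radians(yaw)
    print("yaw",round(a,1),"wz units",round(-((yaw-a+180)%360-180)/4,2)," then xyz units",np.round([ (d[0]*np.cos(t)+d[1]*np.sin(t))/.02,(d[0]*np.sin(t)-d[1]*np.cos(t))/.02,-d[2]/.02],2))
E
python3 - <<'E'
from h import *
T=vision.capture("top");S=vision.capture("scene")
L={"tan":((207,186),(286,187),0,33),"blue":((279,188),(240,208),0,33),"yellow":((338,190),(199,227),0,33),
"tinb":((207,239),(258,164),.045,28),"tiny":((284,233),(216,186),.045,28),"red":((415,209),(132,243),.018,18),
"orange":((420,253),(116,224),.018,18),"purple":((144,250),(288,148),.018,18),"stacker":((340,246),(174,200),.025,28),"green":((93,257),(308,132),.045,28)}
for n,(a,b,z,rad) in L.items():
    out=[]
    for c,p in((T,a),(S,b)):
        h=cv2.cvtColor(c["frame"],cv2.COLOR_BGR2HSV)
        q=np.array(p)
        pat=h[p[1]-rad//2:p[1]+rad//2,p[0]-rad//2:p[0]+rad//2].reshape(-1,3)
        pat=pat[pat[:,1]>90]
        hue=np.bincount(pat[:,0],minlength=180).argmax() if len(pat) else -1
        if n in("tinb","tiny"): hue={"tinb":108,"tiny":28}[n]
        try:e,k=blob(c,p,hue,rad,minS=70 if n=="stacker" else 90)
        except Exception as x:print(n,x,hue);continue
        out.append((e,hue))
    print(n,[(np.round(e[0],1),np.round(e[1],1),h) for e,h in out],"plane",np.round(plane(T,*out[0][0][0],z),4),np.round(plane(S,*out[1][0][0],z),4),"tri",*[np.round(v,4) for v in tri(T,out[0][0][0],S,out[1][0][0])])
E
```

```text
tan [(array([207. , 185.6]), array([41.2, 42.9]), np.int64(15)), (array([285.8, 186.7]), array([20.5, 33.9]), np.int64(14))] plane [0.607  0.2044 0.    ] [0.6099 0.2042 0.    ] tri [ 0.6078  0.2052 -0.0019] 0.0013
blue [(array([278.7, 188.5]), array([41.7, 43. ]), np.int64(108)), (array([239.6, 207.9]), array([22.5, 35.4]), np.int64(108))] plane [ 0.5993 -0.0037  0.    ] [ 0.6025 -0.0044  0.    ] tri [ 0.6    -0.0034 -0.0022] 0.001
yellow [(array([337.5, 190. ]), array([41.6, 44. ]), np.int64(31)), (array([198.5, 227.5]), array([25.2, 38.2]), np.int64(28))] plane [ 0.5958 -0.174   0.    ] [ 0.5992 -0.1746  0.    ] tri [ 0.5966 -0.1739 -0.0022] 0.0013
tinb [(array([206.8, 239.4]), array([36. , 36.3]), 108), (array([257.8, 163.7]), array([23.7, 27.1]), 108)] plane [0.4458 0.1946 0.045 ] [0.4754 0.1766 0.045 ] tri [0.4484 0.1973 0.022 ] 0.0002
tiny [(array([283.5, 233.6]), array([36.1, 36.9]), 28), (array([215.8, 186.2]), array([26.4, 30. ]), 28)] plane [ 0.4627 -0.0134  0.045 ] [ 0.4935 -0.0293  0.045 ] tri [ 0.4662 -0.0141  0.0219] 0.0019
red [(array([415.7, 209. ]), array([22.3, 23.9
[... 343 characters left out ...]
.3954  0.018 ] tri [ 0.4151 -0.3927  0.0086] 0.0013
purple [(array([143.6, 249.9]), array([13.3, 13.9]), np.int64(143)), (array([287.5, 148.4]), array([8. , 9.4]), np.int64(144))] plane [0.4192 0.371  0.018 ] [0.4326 0.3637 0.018 ] tri [0.4203 0.3741 0.0077] 0.0006
stacker [(array([340.3, 246.6]), array([34.9, 36. ]), np.int64(21)), (array([173.3, 195.5]), array([30. , 34.4]), np.int64(17))] plane [ 0.4299 -0.1702  0.025 ] [ 0.4207 -0.1657  0.025 ] tri [ 0.4291 -0.1692  0.0318] 0.0007
green [(array([ 92.1, 257.8]), array([37., 39.]), np.int64(66)), (array([307.9, 132.8]), array([21.1, 25. ]), np.int64(65))] plane [0.3955 0.5005 0.045 ] [0.4261 0.481  0.045 ] tri [0.3969 0.5096 0.0212] 0.0007
```

```bash
python3 -m pendant '[[[0,0,0,0,0,1,0.6],[0,0,0,0,0,1,0.6],[0,0,0,0,0,1,0.6],[0,0,0,0,0,1,0.6],[0,0,0,0,0,1,0.6],[0,0,0,0,0,1,0.6],[0,0,0,0,0,1,0.6],[0,0,0,0,0,1,0.6]]]' 20; python3 -c "
from h import *
print(r.get_state()['joints']);plan(.4175,.044,.12,-50.7)"
```

```text
time_s: 1.0
tcp_pos: [0.1857, 0.6488, 0.2483]
eef_rot: [180.0, -0.0, -48.1]
contact_force: [-0.1, -0.5, 0.3]
gripper_width: 0.0702
gripper_force: 0.0
[ 9.05327959e+01  2.05584704e+01  6.65998526e-01 -7.66305260e-03
 -7.01359516e+01 -4.86714003e+01]
yaw -48.1 wz units 0.64  then xyz units [30.74 10.18  6.41]
```

```bash
python3 -m pendant '[[[1,0.33,0.2,0,0,0.3,0.6],[1,0.33,0.2,0,0,0.34,0.6],[1,0.33,0.2,0,0,0,0.6],[1,0.33,0.2,0,0,0,0.6],[1,0.33,0.2,0,0,0,0.6],[1,0.33,0.2,0,0,0,0.6],[1,0.33,0.2,0,0,0,0.6],[1,0.33,0.2,0,0,0,0.6]]]' >/dev/null
python3 -m pendant '[[[1,0.33,0.2,0,0,0,0.6],[1,0.33,0.2,0,0,0,0.6],[1,0.33,0.2,0,0,0,0.6],[1,0.33,0.2,0,0,0,0.6],[1,0.33,0.2,0,0,0,0.6],[1,0.33,0.2,0,0,0,0.6],[1,0.33,0.2,0,0,0,0.6],[1,0.33,0.2,0,0,0,0.6]]]' >/dev/null
python3 -m pendant '[[[1,0.33,0.2,0,0,0,0.6],[1,0.33,0.2,0,0,0,0.6],[1,0.33,0.2,0,0,0,0.6],[1,0.33,0.2,0,0,0,0.6],[1,0.33,0.2,0,0,0,0.6],[1,0.33,0.2,0,0,0,0.6],[1,0.33,0.2,0,0,0,0.6],[0.5,0.3,0.2,0,0,0,0.6]]]' ; python3 -c "
from h import *
plan(.4175,.044,.1,-50.7)"
```

```text
time_s: 3.4
tcp_pos: [0.3643, 0.1845, 0.1523]
eef_rot: [180.0, -0.0, -50.6]
contact_force: [0.1, 0.5, -0.5]
gripper_width: 0.0701
gripper_force: 0.0
yaw -50.6 wz units 0.03  then xyz units [7.12 2.39 2.61]
```

```bash
python3 -m pendant '[[[0.89,0.3,0.2,0,0,0,0.6],[0.89,0.3,0.2,0,0,0,0.6],[0.89,0.3,0.2,0,0,0,0.6],[0.89,0.3,0.2,0,0,0,0.6],[0.89,0.3,0.2,0,0,0,0.6],[0.89,0.3,0.2,0,0,0,0.6],[0.89,0.3,0.2,0,0,0,0.6],[0.89,0.3,0.2,0,0,0,0.6]]]' >/dev/null
python3 -m pendant '[[[0,0,0.75,0,0,0,0.6],[0,0,0.75,0,0,0,0.6],[0,0,0.75,0,0,0,0.6],[0,0,0.75,0,0,0,0.6],[0,0,0.75,0,0,0,0.6],[0,0,0.7,0,0,0,0.6],[0,0,0,0,0,0,0.6],[0,0,0,0,0,0,0.6]]]'
python3 - <<'E'
from h import *
plan(.4175,.044,.03,-50.7)
T=vision.capture("top");cv2.imwrite("pics/t1.png",cv2.resize(T["frame"][130:300,150:400],None,fx=3,fy=3))
E
```

```text
time_s: 5.0
tcp_pos: [0.4174, 0.0456, 0.0316]
eef_rot: [180.0, -0.0, -50.5]
contact_force: [0.3, 0.0, 1.0]
gripper_width: 0.0704
gripper_force: 0.0
yaw -50.5 wz units 0.04  then xyz units [0.07 0.05 0.08]
```

View pics/t1.png

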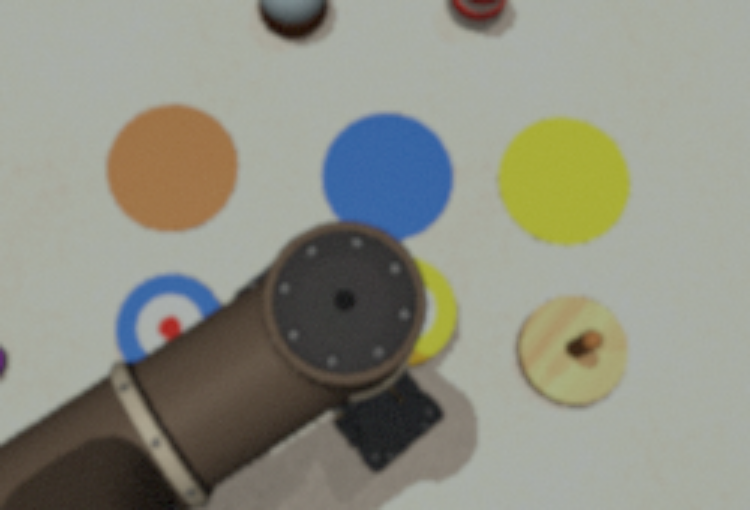

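The gripper (crop centre 345,300) is behind the yellow tin, at about (400,310). Now I'll push it.

```bash
python3 -m pendant '[[[0.5,0,0.05,0,0,0.04,0.6],[0.5,0,0.05,0,0,0,0.6],[0.6,0,0,0,0,0,0.6],[0.6,0,0,0,0,0,0.6],[0.6,0,0,0,0,0,0.6],[0.6,0,0,0,0,0,0.6],[0.6,0,0,0,0,0,0.6],[0.6,0,0,0,0,0,0.6]]]' 
python3 -m pendant '[[[0.6,0,0,0,0,0,0.6],[0.6,0,0,0,0,0,0.6],[0.6,0,0,0,0,0,0.6],[0.6,0,0,0,0,0,0.6],[0.6,0,0,0,0,0,0.6],[0.6,0,0,0,0,0,0.6],[0.6,0,0,0,0,0,0.6],[0.6,0,0,0,0,0,0.6]]]' ; python3 -c "
from h import *
plan(.568,-.139,.03,-50.7)
S=vision.capture('scene');e,k=blob(S,(199,220),28,40);print(e)
p=.5965-.174j
"
```

```text
time_s: 5.85
tcp_pos: [0.4764, -0.0261, 0.0296]
eef_rot: [180.0, 0.0, -50.7]
contact_force: [-4.2, 3.8, 3.3]
gripper_width: 0.0701
gripper_force: 2.4
time_s: 6.65
tcp_pos: [0.5369, -0.1004, 0.0295]
eef_rot: [180.0, 0.0, -50.7]
contact_force: [-3.8, 4.2, 3.5]
gripper_width: 0.0698
gripper_force: 2.9
yaw -50.7 wz units 0.0  then xyz units [ 2.48  0.02 -0.03]
((191.22305297851562, 214.69110107421875), (46.695762634277344, 60.994110107421875), 116.54193115234375)
```

```bash
python3 -m pendant '[[[0.5,0,0,0,0,0,0.6],[0.5,0,0,0,0,0,0.6],[0.5,0,0,0,0,0,0.6],[0.5,0,0,0,0,0,0.6],[0.3,0,0,0,0,0,0.6],[0.18,0,0,0,0,0,0.6],[0,0,0,0,0,0,0.6],[0,0,0,0,0,0,0.6]]]' 
python3 -m pendant '[[[-0.5,0,0,0,0,0,0.6],[-0.7,0,0,0,0,0,0.6],[-0.9,0,-0.5,0,0,0,0.6],[-1,0,-1,0,0,0,0.6],[-1,0,-1,0,0,0,0.6],[-1,0,-1,0,0,0,0.6],[-1,0,-1,0,0,0,0.6],[-1,0,-1,0,0,0,0.6]]]' 
python3 -m pendant '[[[-1,0,-1,0,0,1,0.6],[0,0,-1,0,0,1,0.6],[0,0,0,0,0,1,0.6],[0,0,0,0,0,1,0.6],[0,0,0,0,0,1,0.6],[0,0,0,0,0,1,0.6],[0,0,0,0,0,1,0.6],[0,0,0,0,0,1,0.6]]]' 
python3 -m pendant '[[[0,0,0,0,0,1,0.2],[0,0,0,0,0,1,0.2],[0,0,0,0,0,1,0.2],[0,0,0,0,0,1,0.2],[0,0,0,0,0,1,0.2],[0,0,0,0,0,1,0.2],[0,0,0,0,0,1,0.2],[0,0,0,0,0,1,0.2]]]'
python3 - <<'E'
from h import *
T=vision.capture("top");cv2.imwrite("pics/t2.png",cv2.resize(T["frame"][130:300,150:400],None,fx=3,fy=3))
S=vision.capture("scene");cv2.imwrite("pics/s2.png",cv2.resize(S["frame"][120:280,80:340],None,fx=3,fy=3))
E
```

```text
time_s: 7.5
tcp_pos: [0.5683, -0.138, 0.0297]
eef_rot: [-180.0, -0.0, -50.7]
contact_force: [-0.9, 0.1, -0.4]
gripper_width: 0.0704
gripper_force: 0.0
time_s: 8.3
tcp_pos: [0.4765, -0.0269, 0.1403]
eef_rot: [-180.0, 0.0, -50.6]
contact_force: [0.1, 0.7, 0.2]
gripper_width: 0.0697
gripper_force: 0.0
time_s: 9.1
tcp_pos: [0.4643, -0.012, 0.1794]
eef_rot: [-180.0, 0.0, -82.8]
contact_force: [0.1, 0.6, -0.3]
gripper_width: 0.0703
gripper_force: 0.0
time_s: 9.9
tcp_pos: [0.4643, -0.012, 0.1794]
eef_rot: [-180.0, 0.0, -114.8]
contact_force: [-0.2, 0.1, -0.2]
gripper_width: 0.0527
gripper_force: 0.0
```

View pics/t2.png

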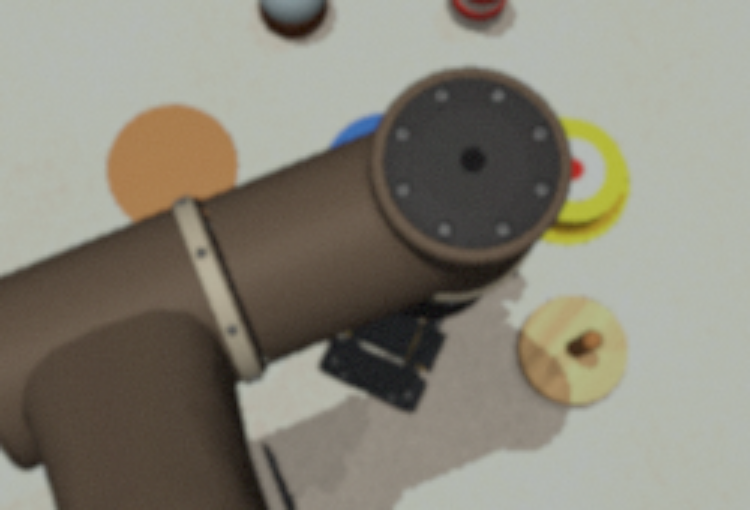

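The yellow tin (crop 570,170) is in its circle, and the stacker is at (573,350). Next I'll go behind the stacker.

```bash
python3 -c "
from h import *
plan(.397,-.237,.030,-115.5)"
```

```text
yaw -114.7 wz units 0.2  then xyz units [11.6  -1.8   7.47]
```

```bash
python3 -m pendant '[[[0.8,-0.12,0,0,0,0.2,0.2],[0.8,-0.12,0,0,0,0,0.2],[0.8,-0.12,0,0,0,0,0.2],[0.8,-0.12,0,0,0,0,0.2],[0.8,-0.12,0,0,0,0,0.2],[0.8,-0.12,0,0,0,0,0.2],[0.8,-0.12,0,0,0,0,0.2],[0.8,-0.12,0,0,0,0,0.2]]]'
python3 -m pendant '[[[0.8,-0.12,0,0,0,0,0.2],[0.8,-0.12,0,0,0,0,0.2],[0.8,-0.12,0,0,0,0,0.2],[0.8,-0.12,0,0,0,0,0.2],[0.8,-0.12,0,0,0,0,0.2],[0.8,-0.12,0,0,0,0,0.2],[0.4,-0.12,0,0,0,0,0.2],[0,0,0,0,0,0,0.2]]]'
python3 -m pendant '[[[0,0,0.9,0,0,0,0.2],[0,0,1,0,0,0,0.2],[0,0,1,0,0,0,0.2],[0,0,1,0,0,0,0.2],[0,0,1,0,0,0,0.2],[0,0,1,0,0,0,0.2],[0,0,1,0,0,0,0.2],[0,0,0.6,0,0,0,0.2]]]'
python3 - <<'E'
from h import *
t=np.radians(64.5);d=np.array([np.cos(t),np.sin(t)])
f=np.array([.608,.2045])-.052*d
print(f);plan(*f,.03,-115.5)
S=vision.capture("scene");cv2.imwrite("pics/s3.png",cv2.resize(S["frame"][120:280,80:340],None,fx=3,fy=3))
T=vision.capture("top");e,k=blob(T,(340,246),21,28,minS=70);print(e,plane(T,*e[0],.025))
E
```

```text
time_s: 10.8
tcp_pos: [0.4271, -0.1366, 0.1795]
eef_rot: [-180.0, 0.0, -115.3]
contact_force: [-0.7, 0.2, -0.2]
gripper_width: 0.053
gripper_force: 0.0
time_s: 11.6
tcp_pos: [0.3979, -0.2378, 0.1795]
eef_rot: [-180.0, 0.0, -115.5]
contact_force: [-0.3, -0.3, -0.1]
gripper_width: 0.0529
gripper_force: 0.0
time_s: 12.4
tcp_pos: [0.3978, -0.2367, 0.0283]
eef_rot: [179.9, -0.0, -115.4]
contact_force: [-0.6, 0.3, -0.1]
gripper_width: 0.0527
gripper_force: 0.0
[0.58561342 0.15756557]
yaw -115.4 wz units 0.02  then xyz units [-2.184e+01  1.000e-02 -9.000e-02]
((339.9652404785156, 245.99832153320312), (55.32862854003906, 55.796695709228516), 86.69440460205078) [ 0.43159929 -0.16950147  0.025     ]
```

View pics/s3.png

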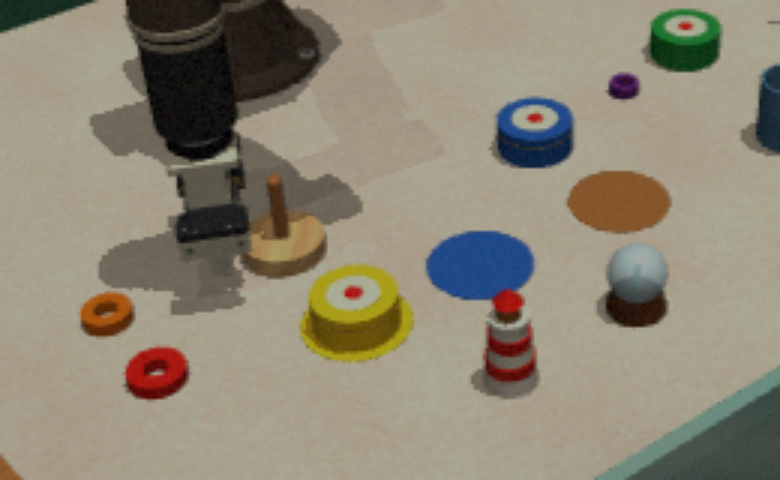

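The gripper (scene crop 212,225) is just behind the stacker (285,240), and the yellow tin (355,310) sits inside its circle. I'll push the stacker toward tan.

```bash
python3 -m pendant '[[[-0.4,0,-0.05,0,0,0,0.2],[-0.4,0,-0.05,0,0,0,0.2],[-0.6,0,0,0,0,0,0.2],[-0.7,0,0,0,0,0,0.2],[-0.7,0,0,0,0,0,0.2],[-0.7,0,0,0,0,0,0.2],[-0.7,0,0,0,0,0,0.2],[-0.7,0,0,0,0,0,0.2]]]'
python3 -m pendant '[[[-0.7,0,0,0,0,0,0.2],[-0.7,0,0,0,0,0,0.2],[-0.7,0,0,0,0,0,0.2],[-0.7,0,0,0,0,0,0.2],[-0.7,0,0,0,0,0,0.2],[-0.7,0,0,0,0,0,0.2],[-0.7,0,0,0,0,0,0.2],[-0.7,0,0,0,0,0,0.2]]]'
python3 -m pendant '[[[-0.7,0,0,0,0,0,0.2],[-0.7,0,0,0,0,0,0.2],[-0.7,0,0,0,0,0,0.2],[-0.7,0,0,0,0,0,0.2],[-0.7,0,0,0,0,0,0.2],[-0.7,0,0,0,0,0,0.2],[-0.7,0,0,0,0,0,0.2],[-0.7,0,0,0,0,0,0.2]]]'
python3 - <<'E'
from h import *
plan(.5856,.1576,.03,-115.5)
S=vision.capture("scene");cv2.imwrite("pics/s4.png",cv2.resize(S["frame"][100:260,140:400],None,fx=3,fy=3))
E
```

```text
time_s: 13.3
tcp_pos: [0.4401, -0.1485, 0.0324]
eef_rot: [180.0, -0.1, -115.5]
contact_force: [-3.9, -6.6, 5.8]
gripper_width: 0.0525
gripper_force: 3.9
time_s: 14.1
tcp_pos: [0.4875, -0.0478, 0.0323]
eef_rot: [179.9, -0.1, -115.5]
contact_force: [-4.1, -9.0, 6.5]
gripper_width: 0.0528
gripper_force: 4.5
time_s: 14.9
tcp_pos: [0.5352, 0.0528, 0.0322]
eef_rot: [179.9, -0.2, -115.5]
contact_force: [-3.5, -8.9, 7.2]
gripper_width: 0.0525
gripper_force: 4.7
yaw -115.5 wz units 0.0  then xyz units [-5.81 -0.02  0.11]
```

View pics/s4.png

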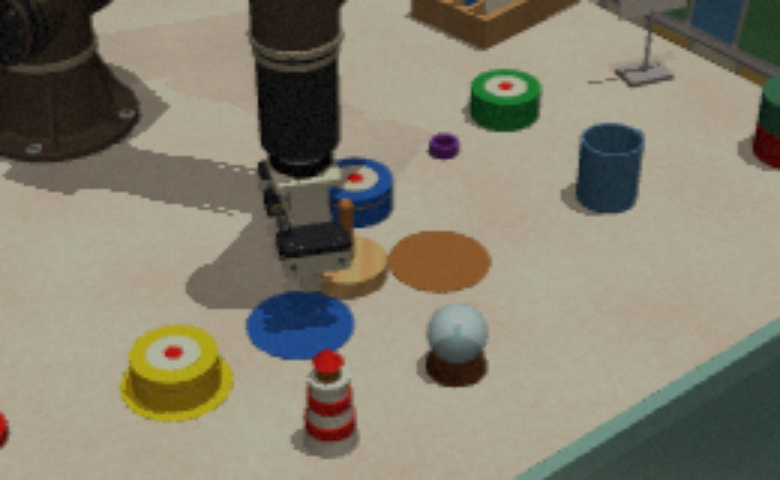

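The stacker (crop 350,265) is cradled and about 115 mm short of tan (440,260). I'll finish the push, back off and rise.

```bash
python3 -m pendant '[[[-0.7,0,0,0,0,0,0.2],[-0.7,0,0,0,0,0,0.2],[-0.7,0,0,0,0,0,0.2],[-0.7,0,0,0,0,0,0.2],[-0.7,0,0,0,0,0,0.2],[-0.7,0,0,0,0,0,0.2],[-0.6,0,0,0,0,0,0.2],[-0.4,0,0,0,0,0,0.2]]]'
python3 -m pendant '[[[-0.3,0,0,0,0,0,0.2],[-0.2,0,0,0,0,0,0.2],[-0.1,0,0,0,0,0,0.2],[0,0,0,0,0,0,0.2],[0.5,0,0,0,0,0,0.2],[0.8,0,0,0,0,0,0.2],[1,0,0,0,0,0,0.2],[1,0,-0.5,0,0,0,0.2]]]'
python3 -m pendant '[[[1,0,-1,0,0,-1,0.6],[1,0,-1,0,0,-1,0.6],[1,0,-1,0,0,-1,0.6],[1,0,-1,0,0,-1,0.6],[1,0,-1,0,0,-1,0.6],[0,0,-1,0,0,-1,0.6],[0,0,-1,0,0,-1,0.6],[0,0,-0.5,0,0,-1,0.6]]]'
python3 -m pendant '[[[0,0,0,0,0,-1,0.6],[0,0,0,0,0,-1,0.6],[0,0,0,0,0,-1,0.6],[0,0,0,0,0,-1,0.6],[0,0,0,0,0,-1,0.6],[0,0,0,0,0,-1,0.6],[0,0,0,0,0,-1,0.6],[0,0,0,0,0,-1,0.6]]]'
python3 - <<'E'
from h import *
T=vision.capture("top");S=vision.capture("scene")
cv2.imwrite("pics/t5.png",np.hstack([cv2.resize(T["frame"][140:300,150:390],None,fx=1.6,fy=1.6),cv2.resize(S["frame"][100:260,140:380],None,fx=1.6,fy=1.6)]))
d=np.array([.153,-.2]);d/=np.linalg.norm(d);print(np.degrees(np.arctan2(d[1],d[0])))
q=np.array([.447,.197])-.075*d;print(q);plan(*q,.03,-52.6)
E
```

```text
time_s: 15.75
tcp_pos: [0.5804, 0.1468, 0.032]
eef_rot: [179.9, -0.1, -115.5]
contact_force: [-3.4, -8.0, 6.3]
gripper_width: 0.0531
gripper_force: 4.6
time_s: 16.55
tcp_pos: [0.5564, 0.0963, 0.0408]
eef_rot: [179.9, -0.1, -115.5]
contact_force: [-0.7, -0.9, 0.1]
gripper_width: 0.0526
gripper_force: 0.0
time_s: 17.35
tcp_pos: [0.5282, 0.0019, 0.1943]
eef_rot: [-179.8, 0.0, -83.4]
contact_force: [-0.7, 0.9, 0.1]
gripper_width: 0.0695
gripper_force: 0.0
time_s: 18.15
tcp_pos: [0.5275, 0.002, 0.1923]
eef_rot: [-180.0, -0.0, -51.4]
contact_force: [0.5, -0.1, -0.8]
gripper_width: 0.0698
gripper_force: 0.0
-52.58401138142213
[0.40143019 0.25656838]
yaw -51.5 wz units 0.28  then xyz units [-13.94  -2.71   8.11]
```

View pics/t5.png

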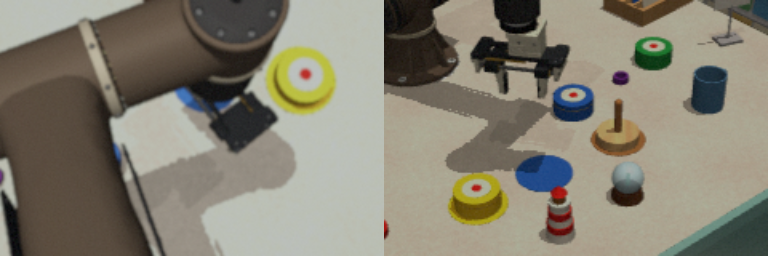

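The stacker (right half 617,137) stands in the tan circle. Next is the blue tin.

```bash
python3 -m pendant '[[[-0.87,-0.17,0,0,0,0.28,0.6],[-0.87,-0.17,0,0,0,0,0.6],[-0.87,-0.17,0,0,0,0,0.6],[-0.87,-0.17,0,0,0,0,0.6],[-0.87,-0.17,0,0,0,0,0.6],[-0.87,-0.17,0,0,0,0,0.6],[-0.87,-0.17,0,0,0,0,0.6],[-0.87,-0.17,0,0,0,0,0.6]]]' >/dev/null
python3 -m pendant '[[[-0.87,-0.17,0,0,0,0,0.6],[-0.87,-0.17,0,0,0,0,0.6],[-0.87,-0.17,0,0,0,0,0.6],[-0.87,-0.17,0,0,0,0,0.6],[-0.87,-0.17,0,0,0,0,0.6],[-0.87,-0.17,0,0,0,0,0.6],[-0.87,-0.17,0,0,0,0,0.6],[-0.87,-0.17,0,0,0,0,0.6]]]'
python3 -m pendant '[[[0,0,1,0,0,0,0.6],[0,0,1,0,0,0,0.6],[0,0,1,0,0,0,0.6],[0,0,1,0,0,0,0.6],[0,0,1,0,0,0,0.6],[0,0,1,0,0,0,0.6],[0,0,1,0,0,0,0.6],[0,0,1,0,0,0,0.6]]]'
python3 - <<'E'
from h import *
S=vision.capture("scene");e,k=blob(S,(258,164),108,28);print(e[0])
d=np.array([.153,-.2]);d/=np.linalg.norm(d)
q=np.array([.600,-.0037])-.045*d;print(q);plan(*q,.03,-52.6)
E
```

```text
time_s: 19.85
tcp_pos: [0.4018, 0.2571, 0.192]
eef_rot: [-180.0, 0.0, -52.8]
contact_force: [0.4, 0.4, -0.1]
gripper_width: 0.0701
gripper_force: 0.0
time_s: 20.65
tcp_pos: [0.4024, 0.2567, 0.0314]
eef_rot: [-180.0, 0.0, -52.8]
contact_force: [0.4, -0.6, -0.2]
gripper_width: 0.0702
gripper_force: 0.0
(257.75067138671875, 163.58383178710938)
[0.57265811 0.03204103]
yaw -52.8 wz units -0.05  then xyz units [14.07 -0.03 -0.07]
```

```bash
python3 -m pendant '[[[0.4,0,0,0,0,0,0.6],[0.4,0,0,0,0,0,0.6],[0.6,0,0,0,0,0,0.6],[0.6,0,0,0,0,0,0.6],[0.6,0,0,0,0,0,0.6],[0.6,0,0,0,0,0,0.6],[0.6,0,0,0,0,0,0.6],[0.6,0,0,0,0,0,0.6]]]'
python3 -m pendant '[[[0.7,0,0,0,0,0,0.6],[0.7,0,0,0,0,0,0.6],[0.7,0,0,0,0,0,0.6],[0.7,0,0,0,0,0,0.6],[0.7,0,0,0,0,0,0.6],[0.7,0,0,0,0,0,0.6],[0.7,0,0,0,0,0,0.6],[0.7,0,0,0,0,0,0.6]]]' >/dev/null
python3 -m pendant '[[[0.7,0,0,0,0,0,0.6],[0.7,0,0,0,0,0,0.6],[0.7,0,0,0,0,0,0.6],[0.7,0,0,0,0,0,0.6],[0.6,0,0,0,0,0,0.6],[0.4,0,0,0,0,0,0.6],[0.2,0,0,0,0,0,0.6],[0.07,0,0,0,0,0,0.6]]]'
python3 -m pendant '[[[0,0,0,0,0,0,0.6],[-0.5,0,0,0,0,0,0.6],[-0.7,0,0,0,0,0,0.6],[-0.9,0,-0.5,0,0,0,1],[-1,0,-1,0,0,0,1],[-1,0,-1,0,0,0,1],[-0.5,0,-1,0,0,0,1],[0,0,-1,0,0,0,1]]]'
python3 -m pendant '[[[0,0,-1,0,0,0,1],[0,0,-1,0,0,0,1],[0,0,-1,0,0,0,1],[0,0,-1,0,0,0,1],[0,0,-0.5,0,0,0,1],[0,0,0,0,0,0,1],[0,0,0,0,0,0,1],[0,0,0,0,0,0,1]]]'
python3 - <<'E'
from h import *
plan(.539,-.392,.2)
S=vision.capture("scene");cv2.imwrite("pics/s6.png",cv2.resize(S["frame"][100:260,100:360],None,fx=3,fy=3))
E
```

```text
time_s: 21.5
tcp_pos: [0.4566, 0.1867, 0.0318]
eef_rot: [-180.0, 0.0, -52.6]
contact_force: [-2.3, 3.2, 3.7]
gripper_width: 0.0702
gripper_force: 3.0
time_s: 23.1
tcp_pos: [0.5732, 0.0334, 0.0314]
eef_rot: [180.0, 0.0, -52.6]
contact_force: [-2.7, 3.5, 2.3]
gripper_width: 0.0705
gripper_force: 2.7
time_s: 23.9
tcp_pos: [0.5157, 0.1086, 0.1224]
eef_rot: [-180.0, 0.0, -52.5]
contact_force: [-0.5, -0.5, -0.6]
gripper_width: 0.0876
gripper_force: 0.0
time_s: 24.7
tcp_pos: [0.5166, 0.1068, 0.2103]
eef_rot: [179.9, 0.0, -52.6]
contact_force: [0.0, 0.7, -1.5]
gripper_width: 0.0876
gripper_force: 0.0
yaw -52.6 wz units -0.0  then xyz units [20.5  14.25  0.52]
```

View pics/s6.png

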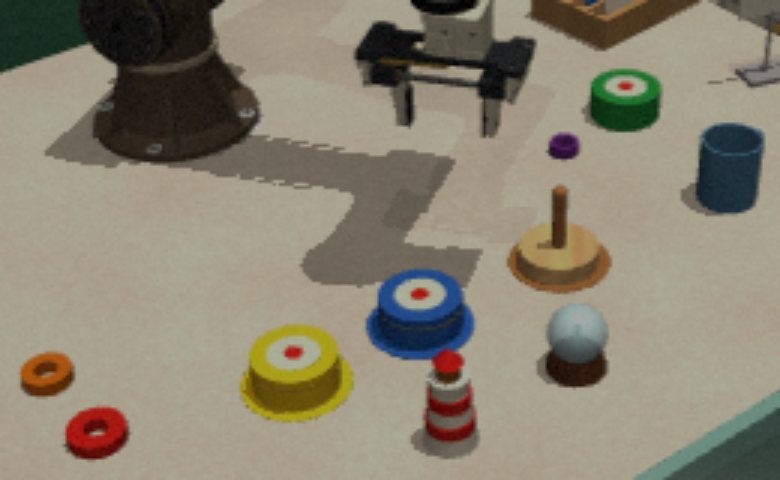

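All three are inside their circles: blue tin (420,300), yellow tin (295,365), stacker (560,245). I'll move above the red ring.

```bash
python3 -m pendant '[[[0.85,0.6,0,0,0,0,1],[0.85,0.6,0,0,0,0,1],[0.85,0.6,0,0,0,0,1],[0.85,0.6,0,0,0,0,1],[0.85,0.6,0,0,0,0,1],[0.85,0.6,0,0,0,0,1],[0.85,0.6,0,0,0,0,1],[0.85,0.6,0,0,0,0,1]]]' >/dev/null
python3 -m pendant '[[[0.85,0.6,0,0,0,0,1],[0.85,0.6,0,0,0,0,1],[0.85,0.6,0,0,0,0,1],[0.85,0.6,0,0,0,0,1],[0.85,0.6,0,0,0,0,1],[0.85,0.6,0,0,0,0,1],[0.85,0.6,0,0,0,0,1],[0.85,0.6,0,0,0,0,1]]]' >/dev/null
python3 -m pendant '[[[0.85,0.6,0,0,0,0,1],[0.85,0.6,0,0,0,0,1],[0.85,0.6,0,0,0,0,1],[0.85,0.6,0,0,0,0,1],[0.85,0.6,0,0,0,0,1],[0.85,0.6,0,0,0,0,1],[0.85,0.6,0,0,0,0,1],[0,0,0,0,0,0,1]]]'
cat >> h.py <<'E'
def wrist():
    s=r.get_state();c=vision.capture("wrist")
    from scipy.spatial.transform import Rotation as Ro
    M=np.eye(4);M[:3,:3]=Ro.from_euler("xyz",s["eef_rot"],degrees=True).as_matrix();M[:3,3]=s["tcp_pos"]
    c["extrinsics"]=np.linalg.inv(M@c["hand_eye"]);return c
E
python3 - <<'E'
from h import *
plan(.539,-.392,.2)
c=wrist();cv2.imwrite("pics/w1.png",c["frame"]);print(c["hand_eye"])
K=c["camera_matrix"];q=c["extrinsics"]@[.539,-.392,.018,1];print(K[0,0]*q[0]/-q[2]+K[0,2],K[1,1]*-q[1]/-q[2]+K[1,2])
T=vision.capture("top")
for p,h,rad,z in(((338,190),28,30,.045),((279,188),108,30,.045)):
    e,k=blob(T,p,h,rad);print(e)
E
```

```text
time_s: 27.15
tcp_pos: [0.5349, -0.3733, 0.2099]
eef_rot: [179.9, 0.1, -52.7]
contact_force: [-0.5, -0.2, 0.9]
gripper_width: 0.0874
gripper_force: 0.0
yaw -52.7 wz units -0.0  then xyz units [0.87 0.4  0.49]
[[ 7.33528951e-04  9.52691577e-01  3.03937856e-01  8.44068581e-02]
 [ 9.99999644e-01 -8.25629677e-04  1.74515115e-04  6.37333256e-04]
 [ 4.17199194e-04  3.03937620e-01 -9.52691844e-01 -1.35986577e-01]
 [ 0.00000000e+00  0.00000000e+00  0.00000000e+00  1.00000000e+00]]
258.84986245428234 162.27337086235974
((337.66558837890625, 189.91128540039062), (41.7732048034668, 43.831825256347656), 117.01991271972656)
((278.7525939941406, 188.51275634765625), (41.534324645996094, 42.90983963012695), 106.8450927734375)
```

View pics/w1.png

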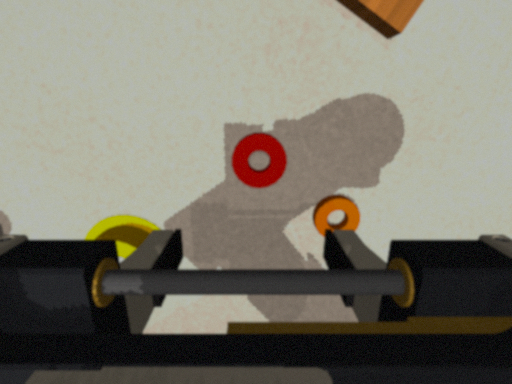

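The wrist view shows red at (259,160), close to its predicted (259,162), and orange at (337,215). I'll measure both.

Run:
```python
from h import *
c=wrist()
for p,h,rad in(((259,160),1,45),((337,215),14,35)):
    e,k=blob(c,p,h,rad,tol=8);print(e,plane(c,*e[0],.016))
e,k=blob(c,(259,160),1,45,tol=8);q=plane(c,*e[0],.016);plan(q[0],q[1],.032)
```

```text
((259.8572998046875, 158.9749755859375), (55.90876388549805, 56.351741790771484), 21.95345115661621) [ 0.54021785 -0.39358669  0.016     ]
((336.9106750488281, 215.9915313720703), (45.21793746948242, 47.020179748535156), 96.61337280273438) [ 0.41879917 -0.39506801  0.016     ]
yaw -52.6 wz units -0.0  then xyz units [1.05 0.48 8.93]
```

```bash
python3 -m pendant '[[[0.6,0.25,1,0,0,0,1],[0.45,0.23,1,0,0,0,1],[0,0,1,0,0,0,1],[0,0,1,0,0,0,1],[0,0,1,0,0,0,1],[0,0,1,0,0,0,1],[0,0,1,0,0,0,1],[0,0,1,0,0,0,1]]]'
python3 -m pendant '[[[0,0,0.5,0,0,0,1],[0,0,0.5,0,0,0,1],[0,0,0,0,0,0,1],[0,0,0,0,0,0,0],[0,0,0,0,0,0,0],[0,0,0,0,0,0,0],[0,0,0,0,0,0,0],[0,0,0,0,0,0,0]]]' 20
python3 -m pendant '[[[0,0,-0.5,0,0,0,0],[0,0,-1,0,0,0,0],[0,0,-1,0,0,0,0],[0,0,-1,0,0,0,0],[0,0,-1,0,0,0,0],[0,0,-1,0,0,0,0],[0,0,-1,0,0,0,0],[0,0,-1,0,0,0,0]]]'
python3 - <<'E'
from h import *
T=vision.capture("top");S=vision.capture("scene")
eT,_=blob(T,(207,185),21,21,tol=6,minS=40)
print(eT)
cv2.imwrite("pics/st.png",np.hstack([cv2.resize(T["frame"][160:210,180:235],None,fx=7,fy=7,interpolation=0),cv2.resize(S["frame"][150:200,260:315],None,fx=7,fy=7,interpolation=0)]))
E
```

```text
time_s: 28.1
tcp_pos: [0.5407, -0.3929, 0.0508]
eef_rot: [-180.0, 0.0, -52.6]
contact_force: [-0.2, -0.2, 0.1]
gripper_width: 0.0872
gripper_force: 0.0
time_s: 28.9
tcp_pos: [0.541, -0.3941, 0.0324]
eef_rot: [-180.0, -0.1, -52.6]
contact_force: [-0.6, 1.1, 3.6]
gripper_width: 0.0648
gripper_force: 19.7
time_s: 29.7
tcp_pos: [0.5403, -0.3938, 0.183]
eef_rot: [-180.0, -0.0, -52.6]
contact_force: [1.0, 0.5, -0.5]
gripper_width: 0.0648
gripper_force: 19.8
((206.38827514648438, 183.76341247558594), (36.52964782714844, 41.77252197265625), 39.84309387207031)
```

View pics/st.png

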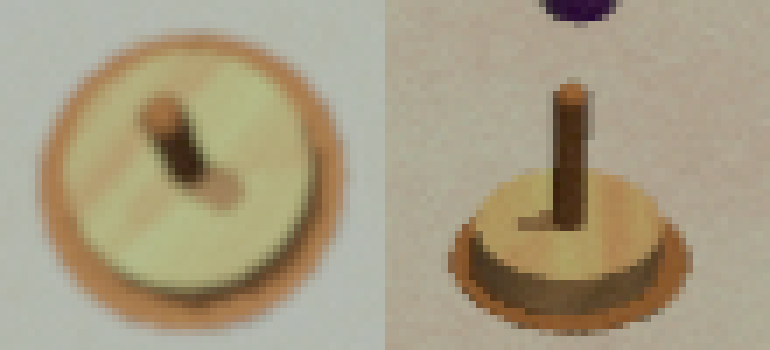

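The top crop shows the base centred in the tan circle, with the post tip at (162,112). In the scene crop the tip is at (572,90) and the foot at (571,222). I'll triangulate these.

Run:
```python
from h import *
T=vision.capture("top");S=vision.capture("scene")
print(tri(T,(203.1,176.0),S,(286.7,162.9)))
print("disc top",plane(T,207.1,184.1,.025),"foot scene",plane(S,286.6,181.7,.025),"tip planes",plane(T,203.1,176,.109),plane(S,286.7,162.9,.109))
# pose from which the wrist camera sees the post: camera leads tool x by 84 mm
plan(.608-.12*np.cos(np.radians(45)),.2045-.12*np.sin(np.radians(45)),.22,45)
plan(.608+.12*np.cos(np.radians(127.4)),.2045+.12*np.sin(np.radians(127.4)),.22)
```

```text
(array([0.60849401, 0.20417245, 0.10574522]), np.float64(0.00425254249470664))
disc top [0.60533717 0.20113374 0.025     ] foot scene [0.61325784 0.2044611  0.025     ] tip planes [0.60639988 0.20189923 0.109     ] [0.61260211 0.20326448 0.109     ]
yaw -52.6 wz units -24.41  then xyz units [ 17.54 -18.77  -1.89]
yaw -52.6 wz units -0.0  then xyz units [-27.73 -20.84  -1.89]
```

```bash
python3 -m pendant '[[[-0.5,-0.4,-0.3,0,0,0,0],[-1,-0.86,-0.3,0,0,0,0],[-1,-0.86,-0.3,0,0,0,0],[-1,-0.86,-0.3,0,0,0,0],[-1,-0.86,-0.3,0,0,0,0],[-1,-0.86,-0.3,0,0,0,0],[-1,-0.86,0,0,0,0,0],[-1,-0.86,0,0,0,0,0]]]' >/dev/null
python3 -m pendant '[[[-1,-0.86,0,0,0,0,0],[-1,-0.86,0,0,0,0,0],[-1,-0.86,0,0,0,0,0],[-1,-0.86,0,0,0,0,0],[-1,-0.86,0,0,0,0,0],[-1,-0.86,0,0,0,0,0],[-1,-0.86,0,0,0,0,0],[-1,-0.86,0,0,0,0,0]]]' >/dev/null
python3 -m pendant '[[[-1,-0.86,0,0,0,0,0],[-1,-0.86,0,0,0,0,0],[-1,-0.86,0,0,0,0,0],[-1,-0.86,0,0,0,0,0],[-1,-0.86,0,0,0,0,0],[-1,-0.86,0,0,0,0,0],[-1,-0.86,0,0,0,0,0],[-0.5,-0.5,0,0,0,0,0]]]'
python3 - <<'E'
from h import *
for i in range(3): c=wrist()   # let it settle
cv2.imwrite("pics/w2.png",c["frame"]);np.savez("w2.npz",**c);plan(.608,.203,.22)
E
```

```text
time_s: 32.3
tcp_pos: [0.5754, 0.2142, 0.2169]
eef_rot: [179.9, 0.0, -52.5]
contact_force: [-0.3, 0.4, 0.5]
gripper_width: 0.0653
gripper_force: 19.8
yaw -52.5 wz units -0.0  then xyz units [ 1.38 -0.98 -0.15]
```

View pics/w2.png

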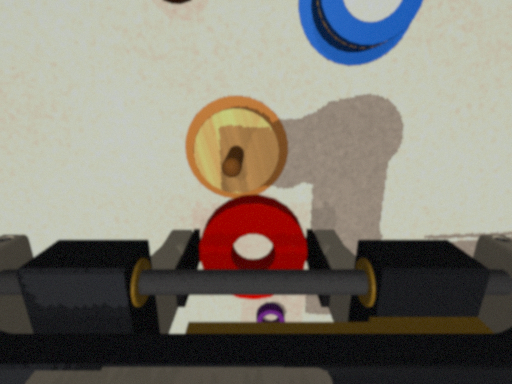

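The wrist view shows the held ring's hole at (253,248), the post tip at about (232,166) and the purple ring at (270,314). I'll take a second wrist view to triangulate the tip.

```bash
python3 -m pendant '[[[-0.3,-0.5,0,0,0,0,0],[-0.3,-0.5,0,0,0,0,0],[-0.4,-0.5,0,0,0,0,0],[0,-0.5,0,0,0,0,0],[0,0,0,0,0,0,0],[0,0,0,0,0,0,0],[0,0,0,0,0,0,0],[0,0,0,0,0,0,0]]]'
python3 - <<'E'
from h import *
a=dict(np.load("w2.npz"));c=wrist();np.savez("w3.npz",**c)
def tip(c,p):
    hsv=cv2.cvtColor(c["frame"],cv2.COLOR_BGR2HSV);return hsv
K=c["camera_matrix"]
def proj(c,P):
    q=c["extrinsics"]@[*P,1];return K[0,0]*q[0]/-q[2]+K[0,2],-K[1,1]*q[1]/-q[2]+K[1,2]
print(proj(a,(.608,.203,.11)),proj(c,(.608,.203,.11)))
u,v=map(int,proj(c,(.608,.203,.09)))
A=a["frame"][130:200,195:275];B=c["frame"][v-35:v+35,u-40:u+40];print("B offset",u-40,v-35)
cv2.imwrite("pics/w3.png",cv2.resize(np.hstack([A,B]),None,fx=5,fy=5))
e,k=blob(c,(253,248),1,60,tol=8);print(e)
E
```

```text
time_s: 33.25
tcp_pos: [0.5957, 0.2521, 0.2176]
eef_rot: [180.0, 0.0, -52.6]
contact_force: [0.9, -0.5, 0.4]
gripper_width: 0.0651
gripper_force: 19.8
(np.float64(230.33065411618634), np.float64(169.72420372424367)) (np.float64(275.3761573701177), np.float64(148.92124632329364))
B offset 233 110
((252.8784637451172, 249.0545654296875), (107.4913101196289, 108.95774841308594), 95.29190826416016)
```

View pics/w3.png

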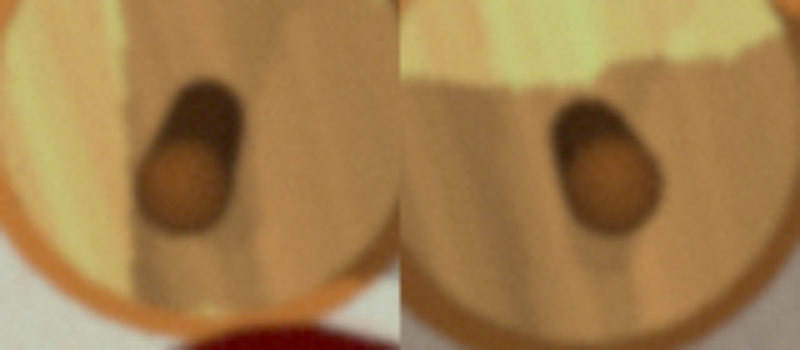

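Run:
```python
from h import *
a=dict(np.load("w2.npz"));c=dict(np.load("w3.npz"))
p,e=tri(a,(231.8,167.2),c,(275.6,146.6));print(p,e,plane(a,231.8,167.2,.105),plane(c,275.6,146.6,.105))
t,_=st();q=plane(c,252.9,249.1,t[2]-.0225);print("ring-held",q,"tcp",t, "offset",q-t)
plan(p[0],p[1],.16,None)
```

```text
[0.60790582 0.20186984 0.10303573] 0.00027036314330571514 [0.60793431 0.20150049 0.105     ] [0.60832933 0.20167332 0.105     ]
ring-held [0.5932817  0.25407971 0.19521452] tcp [0.59571775 0.25213445 0.21771452] offset [-0.00243604  0.00194526 -0.0225    ]
yaw -52.6 wz units -0.0  then xyz units [2.37 1.04 2.89]
```

```bash
python3 -m pendant '[[[0.5,0.25,0,0,0,0,0],[0.6,0.3,0,0,0,0,0],[0.7,0.29,0,0,0,0,0],[0.65,0.2,0,0,0,0,0],[0,0,0.4,0,0,0,0],[0,0,0.5,0,0,0,0],[0,0,0.5,0,0,0,0],[0,0,0.5,0,0,0,0]]]'
python3 -m pendant '[[[0,0,0.5,0,0,0,0],[0,0,0.5,0,0,0,0],[0,0,0.5,0,0,0,0],[0,0,0.5,0,0,0,0],[0,0,0.5,0,0,0,0],[0,0,0.5,0,0,0,0],[0,0,0,0,0,0,0],[0,0,0,0,0,0,0]]]'
python3 - <<'E'
from h import *
plan(.6088,.2007,.076)
S=vision.capture("scene");cv2.imwrite("pics/s7.png",cv2.resize(S["frame"][110:210,220:350],None,fx=5,fy=5))
E
```

```text
time_s: 34.1
tcp_pos: [0.6088, 0.201, 0.1782]
eef_rot: [179.9, 0.0, -52.6]
contact_force: [-0.4, -0.4, -0.7]
gripper_width: 0.0647
gripper_force: 19.8
time_s: 34.9
tcp_pos: [0.6091, 0.2009, 0.1194]
eef_rot: [180.0, -0.0, -52.6]
contact_force: [-0.2, 0.0, 0.7]
gripper_width: 0.0648
gripper_force: 19.8
yaw -52.6 wz units -0.0  then xyz units [-0.    0.02  2.17]
```

View pics/s7.png

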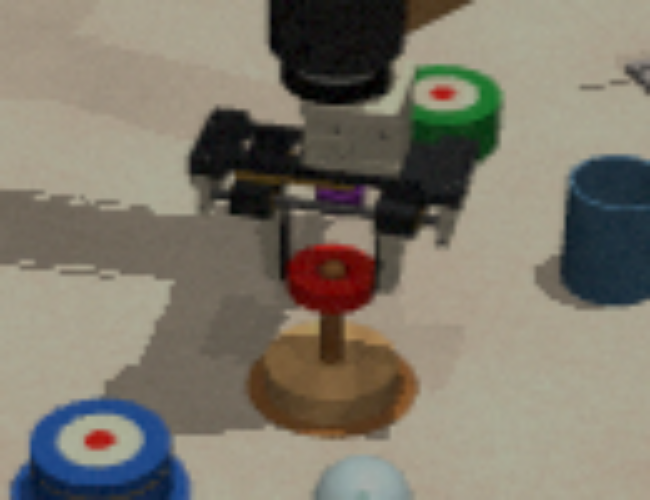

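The red ring (332,270) is threaded, with the tip visible in its hole and no contact force. I'll lower to about 0.076, release and rise.

```bash
python3 -m pendant '[[[0,0,0.4,0,0,0,0],[0,0,0.4,0,0,0,0],[0,0,0.4,0,0,0,0],[0,0,0.4,0,0,0,0],[0,0,0.4,0,0,0,0],[0,0,0.17,0,0,0,0],[0,0,0,0,0,0,0],[0,0,0,0,0,0,0]]]'
python3 -m pendant '[[[0,0,0,0,0,0,1],[0,0,0,0,0,0,1],[0,0,0,0,0,0,1],[0,0,0,0,0,0,1],[0,0,0,0,0,0,1],[0,0,0,0,0,0,1],[0,0,-0.5,0,0,0,1],[0,0,-1,0,0,0,1]]]'
python3 -m pendant '[[[0,0,-1,0,0,0,1],[0,0,-1,0,0,0,1],[0,0,-1,0,0,0,1],[0,0,-1,0,0,0,1],[0,0,-1,0,0,0,1],[0,0,-1,0,0,0,1],[0,0,0,0,0,0,1],[0,0,0,0,0,0,1]]]'
python3 - <<'E'
from h import *
S=vision.capture("scene");T=vision.capture("top")
cv2.imwrite("pics/s8.png",np.hstack([cv2.resize(S["frame"][140:205,255:320],None,fx=6,fy=6),cv2.resize(T["frame"][150:215,175:240],None,fx=6,fy=6)]))
e,k=blob(S,(286,178),1,15,tol=8);print(e,plane(S,*e[0],.034))
E
```

```text
time_s: 35.75
tcp_pos: [0.6092, 0.201, 0.0763]
eef_rot: [-180.0, -0.0, -52.6]
contact_force: [-0.6, -0.4, -0.0]
gripper_width: 0.0647
gripper_force: 19.8
time_s: 36.55
tcp_pos: [0.6082, 0.2004, 0.1054]
eef_rot: [179.8, 0.0, -52.6]
contact_force: [0.5, -0.5, 0.6]
gripper_width: 0.0876
gripper_force: 0.0
time_s: 37.35
tcp_pos: [0.6091, 0.201, 0.2272]
eef_rot: [-179.9, 0.0, -52.6]
contact_force: [-0.2, -0.1, 0.5]
gripper_width: 0.0874
gripper_force: 0.0
((285.559814453125, 178.99951171875), (14.242159843444824, 17.715818405151367), 89.84402465820312) [0.60720168 0.20433884 0.034     ]
```

View pics/s8.png

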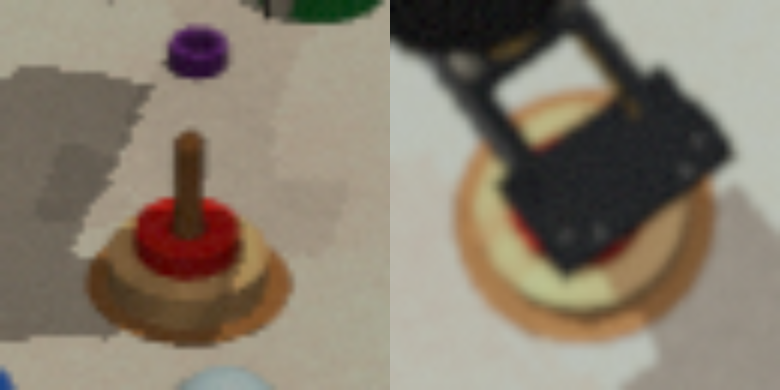

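The scene crop shows the red ring (187,237) flat on the base. That was the 14th picture, so from here I measure numerically. Next is orange.

```bash
python3 -c "
from h import *
plan(.417,-.394,.2)"
```

```text
yaw -52.6 wz units -0.0  then xyz units [17.81 25.67  1.29]
```

```bash
python3 -m pendant '[[[0.66,0.95,0,0,0,0,1],[0.66,0.95,0,0,0,0,1],[0.66,0.95,0,0,0,0,1],[0.66,0.95,0,0,0,0,1],[0.66,0.95,0,0,0,0,1],[0.66,0.95,0,0,0,0,1],[0.66,0.95,0,0,0,0,1],[0.66,0.95,0,0,0,0,1]]]' >/dev/null
python3 -m pendant '[[[0.66,0.95,0,0,0,0,1],[0.66,0.95,0,0,0,0,1],[0.66,0.95,0,0,0,0,1],[0.66,0.95,0,0,0,0,1],[0.66,0.95,0,0,0,0,1],[0.66,0.95,0,0,0,0,1],[0.66,0.95,0,0,0,0,1],[0.66,0.95,0,0,0,0,1]]]' >/dev/null
python3 -m pendant '[[[0.66,0.95,0,0,0,0,1],[0.66,0.95,0,0,0,0,1],[0.66,0.95,0,0,0,0,1],[0.66,0.95,0,0,0,0,1],[0.66,0.95,0,0,0,0,1],[0.66,0.95,0,0,0,0,1],[0.66,0.95,0,0,0,0,1],[0.66,0.95,0,0,0,0,1]]]' >/dev/null
python3 -m pendant '[[[0.66,0.95,0.3,0,0,0,1],[0.66,0.95,0.3,0,0,0,1],[0.66,0.95,0.3,0,0,0,1],[0,0,0.4,0,0,0,1],[0,0,0,0,0,0,1],[0,0,0,0,0,0,1],[0,0,0,0,0,0,1],[0,0,0,0,0,0,1]]]'
cat >> h.py <<'E'
def proj(c,P):
    K=c["camera_matrix"];q=c["extrinsics"]@[*P,1];return K[0,0]*q[0]/-q[2]+K[0,2],K[1,1]*q[1]/q[2]+K[1,2]
E
python3 - <<'E'
from h import *
c=wrist();p=proj(c,(.417,-.394,.018));e,k=blob(c,p,14,40,tol=8);print(p,e);q=plane(c,*e[0],.016);print(q);plan(q[0],q[1],.0315)
E
```

```text
time_s: 40.65
tcp_pos: [0.4183, -0.3934, 0.2007]
eef_rot: [-180.0, -0.0, -52.6]
contact_force: [0.6, 1.0, 1.1]
gripper_width: 0.0874
gripper_force: 0.0
(np.float64(253.51525240715569), np.float64(179.17642593168387)) ((254.17141723632812, 178.4093475341797), (49.322898864746094, 49.808353424072266), 168.72825622558594)
[ 0.41662987 -0.39478373  0.016     ]
yaw -52.6 wz units -0.0  then xyz units [0.01 0.11 8.46]
```

```bash
python3 -m pendant '[[[0,0.11,1,0,0,0,1],[0,0,1,0,0,0,1],[0,0,1,0,0,0,1],[0,0,1,0,0,0,1],[0,0,1,0,0,0,1],[0,0,1,0,0,0,1],[0,0,1,0,0,0,1],[0,0,0.7,0,0,0,1]]]' >/dev/null
python3 -m pendant '[[[0,0,0.5,0,0,0,1],[0,0,0.26,0,0,0,1],[0,0,0,0,0,0,1],[0,0,0,0,0,0,-0.2],[0,0,0,0,0,0,-0.2],[0,0,0,0,0,0,-0.2],[0,0,0,0,0,0,-0.2],[0,0,0,0,0,0,-0.2]]]' 20
python3 -m pendant '[[[0,0,-0.5,0,0,0,-0.2],[0,0,-1,0,0,0,-0.2],[0,0,-1,0,0,0,-0.2],[0,0,-1,0,0,0,-0.2],[0,0,-1,0,0,0,-0.2],[0,0,-1,0,0,0,-0.2],[0,0,-1,0,0,0,-0.2],[0,0,-1,0,0,0,-0.2]]]'
python3 -m pendant '[[[0,0,-1,0,0,0,-0.2],[0,0,-0.8,0,0,0,-0.2],[0,0,0,0,0,0,-0.2],[0,0,0,0,0,0,-0.2],[0,0,0,0,0,0,-0.2],[0,0,0,0,0,0,-0.2],[0,0,0,0,0,0,-0.2],[0,0,0,0,0,0,-0.2]]]'
python3 - <<'E'
from h import *
c=wrist();t,_=st();e,k=blob(c,(253,250),14,60,tol=8);q=plane(c,*e[0],t[2]-.0225);print(e,q-t,e[1])
plan(.6088,.2007,.217)
E
```

```text
time_s: 42.3
tcp_pos: [0.4163, -0.3952, 0.0313]
eef_rot: [-180.0, -0.0, -52.6]
contact_force: [-0.5, 0.5, 2.3]
gripper_width: 0.057
gripper_force: 20.0
time_s: 43.1
tcp_pos: [0.4159, -0.395, 0.1826]
eef_rot: [-180.0, -0.0, -52.6]
contact_force: [-0.2, -0.9, -0.4]
gripper_width: 0.0574
gripper_force: 20.0
time_s: 43.9
tcp_pos: [0.416, -0.395, 0.2165]
eef_rot: [180.0, 0.0, -52.6]
contact_force: [0.4, -0.2, -0.5]
gripper_width: 0.057
gripper_force: 20.0
((252.885498046875, 248.90029907226562), (96.1737060546875, 97.36070251464844), 152.63063049316406) [-0.00240008  0.00192115 -0.0225    ] (96.1737060546875, 97.36070251464844)
yaw -52.6 wz units -0.0  then xyz units [-1.782e+01 -2.574e+01 -2.000e-02]
```

```bash
python3 -m pendant '[[[-0.66,-0.95,0,0,0,0,-0.2],[-0.66,-0.95,0,0,0,0,-0.2],[-0.66,-0.95,0,0,0,0,-0.2],[-0.66,-0.95,0,0,0,0,-0.2],[-0.66,-0.95,0,0,0,0,-0.2],[-0.66,-0.95,0,0,0,0,-0.2],[-0.66,-0.95,0,0,0,0,-0.2],[-0.66,-0.95,0,0,0,0,-0.2]]]' >/dev/null
python3 -m pendant '[[[-0.66,-0.95,0,0,0,0,-0.2],[-0.66,-0.95,0,0,0,0,-0.2],[-0.66,-0.95,0,0,0,0,-0.2],[-0.66,-0.95,0,0,0,0,-0.2],[-0.66,-0.95,0,0,0,0,-0.2],[-0.66,-0.95,0,0,0,0,-0.2],[-0.66,-0.95,0,0,0,0,-0.2],[-0.66,-0.95,0,0,0,0,-0.2]]]' >/dev/null
python3 -m pendant '[[[-0.66,-0.95,0,0,0,0,-0.2],[-0.66,-0.95,0,0,0,0,-0.2],[-0.66,-0.95,0,0,0,0,-0.2],[-0.66,-0.95,0,0,0,0,-0.2],[-0.66,-0.95,0,0,0,0,-0.2],[-0.66,-0.95,0,0,0,0,-0.2],[-0.66,-0.95,0,0,0,0,-0.2],[-0.66,-0.95,0,0,0,0,-0.2]]]' >/dev/null
python3 -m pendant '[[[-0.66,-0.95,0,0,0,0,-0.2],[-0.66,-0.95,0,0,0,0,-0.2],[-0.66,-0.95,0,0,0,0,-0.2],[0,0,0,0,0,0,-0.2],[0,0,0,0,0,0,-0.2],[0,0,0,0,0,0,-0.2],[0,0,0,0,0,0,-0.2],[0,0,0,0,0,0,-0.2]]]'
python3 - <<'E'
from h import *
plan(.6088,.2007,.076)
S=vision.capture("scene")
for n,p,h,rad in(("red",(286,178),1,30),("tinb",(240,200),108,30),("tiny",(199,220),28,30)):
    e,k=blob(S,p,h,rad,tol=8);print(n,e)
E
```

```text
time_s: 47.15
tcp_pos: [0.6073, 0.1991, 0.2172]
eef_rot: [-180.0, -0.0, -52.7]
contact_force: [-0.4, -0.2, -0.8]
gripper_width: 0.0574
gripper_force: 20.0
yaw -52.7 wz units -0.0  then xyz units [-0.02 -0.11  7.06]
red ((285.603515625, 179.0327911376953), (14.230147361755371, 18.012754440307617), 90.3370132446289)
tinb ((239.5979766845703, 204.8805389404297), (30.004919052124023, 35.921363830566406), 83.74394989013672)
tiny ((197.9993438720703, 224.3601837158203), (32.52983093261719, 38.39548873901367), 81.18334197998047)
```

```bash
python3 -m pendant '[[[0,-0.11,0.5,0,0,0,-0.2],[0,0,0.6,0,0,0,-0.2],[0,0,0.6,0,0,0,-0.2],[0,0,0.6,0,0,0,-0.2],[0,0,0.6,0,0,0,-0.2],[0,0,0.6,0,0,0,-0.2],[0,0,0.6,0,0,0,-0.2],[0,0,0.6,0,0,0,-0.2]]]'
python3 -m pendant '[[[0,0,0.5,0,0,0,-0.2],[0,0,0.5,0,0,0,-0.2],[0,0,0.4,0,0,0,-0.2],[0,0,0.4,0,0,0,-0.2],[0,0,0.4,0,0,0,-0.2],[0,0,0,0,0,0,-0.2],[0,0,0,0,0,0,-0.2],[0,0,0,0,0,0,-0.2]]]'
```

```text
time_s: 48.0
tcp_pos: [0.6091, 0.2009, 0.1219]
eef_rot: [180.0, 0.0, -52.6]
contact_force: [0.3, 0.6, -0.3]
gripper_width: 0.0571
gripper_force: 20.0
time_s: 48.8
tcp_pos: [0.6094, 0.2011, 0.0794]
eef_rot: [-180.0, -0.0, -52.6]
contact_force: [0.2, -0.9, -0.3]
gripper_width: 0.0572
gripper_force: 20.0
```

Nothing touched on the way down. I'll release, rise and check.

```bash
python3 -m pendant '[[[0,0,0.1,0,0,0,-0.2],[0,0,0,0,0,0,0.8],[0,0,0,0,0,0,0.8],[0,0,0,0,0,0,0.8],[0,0,0,0,0,0,0.8],[0,0,0,0,0,0,0.8],[0,0,-0.5,0,0,0,0.8],[0,0,-1,0,0,0,0.8]]]'
python3 -m pendant '[[[0,0,-1,0,0,0,0.8],[0,0,-1,0,0,0,0.8],[0,0,-1,0,0,0,0.8],[0,0,-1,0,0,0,0.8],[0,0,-1,0,0,0,0.8],[0,0,-0.5,0,0,0,0.8],[0,0,0,0,0,0,0.8],[0,0,0,0,0,0,0.8]]]'
python3 - <<'E'
from h import *
S=vision.capture("scene")
hs=cv2.cvtColor(S["frame"],cv2.COLOR_BGR2HSV)
for n,h in(("red",1),("orange",14)):
    e,k=blob(S,(286,172),h,18,tol=6 ,minS=150);print(n,e,cv2.boundingRect(k))
print("expected orange mid",proj(S,(.6072,.2043,.052)),"red mid",proj(S,(.6072,.2043,.034)))
plan(.4195,.3725,.2)
E
```

```text
time_s: 49.6
tcp_pos: [0.6082, 0.2004, 0.1063]
eef_rot: [179.8, 0.0, -52.6]
contact_force: [1.0, 0.6, -0.7]
gripper_width: 0.0787
gripper_force: 0.0
time_s: 50.4
tcp_pos: [0.6087, 0.2008, 0.2165]
eef_rot: [180.0, 0.0, -52.6]
contact_force: [-0.4, -0.3, -0.7]
gripper_width: 0.0787
gripper_force: 0.0
red ((285.35552978515625, 180.71067810058594), (10.435133934020996, 16.782991409301758), 92.17436218261719) (277, 178, 18, 9)
orange ((285.705322265625, 172.63723754882812), (14.586210250854492, 20.074533462524414), 175.0880889892578) (279, 162, 15, 20)
expected orange mid (np.float64(285.6439039196607), np.float64(175.03739937866106)) red mid (np.float64(285.5515161038671), np.float64(179.00319061722095))
yaw -52.6 wz units -0.0  then xyz units [-12.56   2.3    0.8 ]
```

```bash
python3 -m pendant '[[[-0.84,0.15,0,0,0,0,0.8],[-0.84,0.15,0,0,0,0,0.8],[-0.84,0.15,0,0,0,0,0.8],[-0.84,0.15,0,0,0,0,0.8],[-0.84,0.15,0,0,0,0,0.8],[-0.84,0.15,0,0,0,0,0.8],[-0.84,0.15,0,0,0,0,0.8],[-0.84,0.15,0,0,0,0,0.8]]]' >/dev/null
python3 -m pendant '[[[-0.84,0.15,0,0,0,0,0.4],[-0.84,0.15,0,0,0,0,0.4],[-0.84,0.15,0,0,0,0,0.4],[-0.84,0.15,0,0,0,0,0.4],[-0.84,0.15,0,0,0,0,0.4],[-0.84,0.15,0,0,0,0,0.4],[-0.84,0.15,0.4,0,0,0,0.4],[0,0,0.4,0,0,0,0.4]]]' >/dev/null
python3 -m pendant '[[[0,0,0,0,0,0,0.4],[0,0,0,0,0,0,0.4],[0,0,0,0,0,0,0.4],[0,0,0,0,0,0,0.4],[0,0,0,0,0,0,0.4],[0,0,0,0,0,0,0.4],[0,0,0,0,0,0,0.4],[0,0,0,0,0,0,0.4]]]'
python3 - <<'E'
from h import *
c=wrist();p=proj(c,(.4195,.3725,.018));e,k=blob(c,p,143,40,tol=10,minS=60);print(p,e);q=plane(c,*e[0],.016);print(q);plan(q[0],q[1],.0315)
T=vision.capture("top");print("mug",plane(T,112,170,.045))
for n,h in(("red",1),("orange",14)):
    e,k=blob(T,(207,182),h,20,tol=5,minS=150);print(n,e,cv2.boundingRect(k))
E
```

```text
time_s: 52.85
tcp_pos: [0.4204, 0.3738, 0.201]
eef_rot: [-180.0, 0.0, -52.6]
contact_force: [-0.9, 0.2, -0.0]
gripper_width: 0.0613
gripper_force: 0.0
(np.float64(253.53418213828655), np.float64(178.3735271121442)) ((252.56817626953125, 175.259521484375), (33.96240997314453, 34.417877197265625), 178.17999267578125)
[0.42235278 0.37062301 0.016     ]
yaw -52.6 wz units -0.0  then xyz units [0.19 0.02 8.47]
mug [0.64007046 0.46748861 0.045     ]
red ((206.5164031982422, 185.65322875976562), (15.902582168579102, 19.38664436340332), 77.57373809814453) (198, 184, 19, 10)
orange ((205.30589294433594, 181.4584197998047), (19.765310287475586, 20.92745018005371), 74.75851440429688) (195, 172, 21, 20)
```

```bash
python3 -m pendant '[[[0.19,0.02,1,0,0,0,0.4],[0,0,1,0,0,0,0.4],[0,0,1,0,0,0,0.4],[0,0,1,0,0,0,0.4],[0,0,1,0,0,0,0.4],[0,0,1,0,0,0,0.4],[0,0,1,0,0,0,0.4],[0,0,0.7,0,0,0,0.4]]]' >/dev/null
python3 -m pendant '[[[0,0,0.5,0,0,0,0.4],[0,0,0.27,0,0,0,0.4],[0,0,0,0,0,0,0.4],[0,0,0,0,0,0,-0.5],[0,0,0,0,0,0,-0.5],[0,0,0,0,0,0,-0.5],[0,0,0,0,0,0,-0.5],[0,0,0,0,0,0,-0.5]]]' 20
python3 -m pendant '[[[0,0,-0.5,0,0,0,-0.5],[0,0,-1,0,0,0,-0.5],[0,0,-1,0,0,0,-0.5],[0,0,-1,0,0,0,-0.5],[0,0,-1,0,0,0,-0.5],[0,0,-1,0,0,0,-0.5],[0,0,-1,0,0,0,-0.5],[0,0,-1,0,0,0,-0.5]]]'
python3 -m pendant '[[[0,0,-1,0,0,0,-0.5],[0,0,-0.8,0,0,0,-0.5],[0,0,0,0,0,0,-0.5],[0,0,0,0,0,0,-0.5],[0,0,0,0,0,0,-0.5],[0,0,0,0,0,0,-0.5],[0,0,0,0,0,0,-0.5],[0,0,0,0,0,0,-0.5]]]'
python3 - <<'E'
from h import *
c=wrist();t,_=st();e,k=blob(c,(253,250),143,60,tol=10,minS=60);q=plane(c,*e[0],t[2]-.0225);print(e,q-t)
plan(.6088,.2007,.217)
T=vision.capture("top")
for n,h in(("red",1),("orange",14)):
    e,k=blob(T,(207,182),h,20,tol=5,minS=150);print(n,e)
E
```

```text
time_s: 54.55
tcp_pos: [0.4225, 0.3709, 0.0322]
eef_rot: [-179.9, 0.0, -52.6]
contact_force: [-0.5, -0.5, 5.2]
gripper_width: 0.0408
gripper_force: 20.0
time_s: 55.35
tcp_pos: [0.4221, 0.3703, 0.183]
eef_rot: [-180.0, 0.0, -52.6]
contact_force: [0.5, 0.4, -1.1]
gripper_width: 0.0407
gripper_force: 20.0
time_s: 56.15
tcp_pos: [0.4222, 0.3704, 0.2171]
eef_rot: [179.9, -0.0, -52.6]
contact_force: [0.5, 1.0, -0.3]
gripper_width: 0.0407
gripper_force: 20.0
((252.8690643310547, 247.87466430664062), (67.71295928955078, 69.62815856933594), 174.1461181640625) [-0.00194229  0.00119269 -0.0225    ]
yaw -52.6 wz units -0.0  then xyz units [ 1.241e+01 -2.260e+00  1.000e-02]
red ((206.4864044189453, 185.3343963623047), (16.61780548095703, 19.65239906311035), 77.35323333740234)
orange ((205.13758850097656, 181.5262908935547), (19.590299606323242, 21.832277297973633), 72.92039489746094)
```

```bash
python3 -m pendant '[[[0.77,-0.14,0,0,0,0,-0.5],[0.77,-0.14,0,0,0,0,-0.5],[0.77,-0.14,0,0,0,0,-0.5],[0.77,-0.14,0,0,0,0,-0.5],[0.77,-0.14,0,0,0,0,-0.5],[0.77,-0.14,0,0,0,0,-0.5],[0.77,-0.14,0,0,0,0,-0.5],[0.77,-0.14,0,0,0,0,-0.5]]]' >/dev/null
python3 -m pendant '[[[0.77,-0.14,0,0,0,0,-0.5],[0.77,-0.14,0,0,0,0,-0.5],[0.77,-0.14,0,0,0,0,-0.5],[0.77,-0.14,0,0,0,0,-0.5],[0.77,-0.14,0,0,0,0,-0.5],[0.77,-0.14,0,0,0,0,-0.5],[0.77,-0.14,0,0,0,0,-0.5],[0.4,-0.14,0,0,0,0,-0.5]]]' >/dev/null
python3 -m pendant '[[[0,0,0,0,0,0,-0.5],[0,0,0,0,0,0,-0.5],[0,0,0,0,0,0,-0.5],[0,0,0,0,0,0,-0.5],[0,0,0,0,0,0,-0.5],[0,0,0,0,0,0,-0.5],[0,0,0,0,0,0,-0.5],[0,0,0,0,0,0,-0.5]]]'
python3 - <<'E'
from h import *
plan(.6088,.2007,.0955)
S=vision.capture("scene")
for n,p,h,rad in(("red",(286,180),1,18),("tinb",(240,200),108,30),("tiny",(199,220),28,30)):
    e,k=blob(S,p,h,rad,tol=6,minS=90+60*(n=="red"));print(n,e)
E
```

```text
time_s: 58.65
tcp_pos: [0.603, 0.2079, 0.2176]
eef_rot: [-180.0, -0.0, -52.6]
contact_force: [0.3, 0.7, -0.7]
gripper_width: 0.0406
gripper_force: 20.0
yaw -52.6 wz units -0.0  then xyz units [ 0.46 -0.01  6.11]
red ((285.6092529296875, 179.2711639404297), (13.475616455078125, 17.250141143798828), 92.96697998046875)
tinb ((239.60418701171875, 204.8636932373047), (29.89714813232422, 35.98189926147461), 83.8677749633789)
tiny ((197.97299194335938, 224.35113525390625), (32.532264709472656, 38.31454849243164), 80.68767547607422)
```

Run:
```python
from h import *
S=vision.capture("scene");T=vision.capture("top")
h=cv2.cvtColor(S["frame"],cv2.COLOR_BGR2HSV)
for u in(279,282,286,289,292):print(u,[tuple(int(x) for x in h[v,u]) [0:3:2] for v in range(164,192)])
print([np.round(proj(S,(.607,.2035,z)),1) for z in(.025,.043,.061)],np.round(proj(T,(.607,.2035,.061)),1))
d=S["depth"];
for n,hu in(("red",1),("orange",14)):
    dh=np.abs(h[...,0].astype(int)-hu);dh=np.minimum(dh,180-dh);m=(dh<6)&(h[...,1]>150)
    P=[]
    for v,u in zip(*np.nonzero(m)):
        if abs(u-286)<14 and abs(v-176)<14:
            o,dd=ray(S,u,v);P.append(o+dd*d[v,u])
    P=np.array(P);print(n,len(P),np.round(np.percentile(P,[2,50,98],axis=0),3).tolist())
```

```text
279 [(17, 160), (16, 166), (17, 167), (19, 163), (16, 163), (17, 164), (18, 164), (14, 146), (11, 118), (12, 116), (13, 114), (11, 112), (12, 77), (12, 68), (13, 72), (6, 92), (0, 105), (0, 83), (1, 78), (2, 78), (10, 90), (15, 111), (17, 111), (17, 114), (17, 117), (15, 89), (16, 83), (16, 88)]
282 [(15, 163), (15, 162), (18, 161), (18, 159), (19, 160), (15, 157), (12, 116), (14, 113), (12, 115), (12, 100), (12, 108), (14, 111), (13, 114), (12, 115), (12, 88), (13, 85), (11, 86), (5, 101), (1, 101), (1, 87), (2, 85), (0, 86), (16, 116), (16, 118), (16, 120), (18, 116), (16, 96), (16, 93)]
286 [(14, 97), (13, 81), (16, 68), (13, 67), (13, 70), (14, 68), (15, 67), (16, 65), (15, 68), (13, 71), (13, 67), (13, 72), (13, 115), (13, 112), (12, 105), (13, 90), (12, 91), (12, 95), (2, 114), (0, 89), (1, 89), (2, 91), (5, 97), (16, 125), (16, 125), (17, 128), (16, 101), (16, 97)]
289 [(17, 140), (18, 135), (18, 132), (18, 135), (17, 133), (15, 130), (13, 127), (13, 116), (13, 112), (13, 77), (12, 87), (13, 115), (13, 116), (13, 114), (13, 90), (12, 87), (14, 85), (9, 93), (0, 109), (0, 91), (179, 88), (1, 88), (10, 101), (16, 120), (16, 121), (16, 120), (17, 96), (17, 90)]
292 [(18, 159), (18, 157), (19, 157), (18, 154), (16, 161), (18, 162), (19, 161), (12, 136), (12, 117), (12, 112), (13, 113), (12, 114), (12, 104), (11, 82), (12, 76), (10, 84), (5, 90), (2, 106), (3, 83), (2, 81), (4, 81), (12, 89), (16, 106), (16, 107), (15, 107), (16, 83), (17, 87), (17, 84)]
[array([285.3, 181. ]), array([285.4, 177.1]), array([285.5, 173.1])] [204.7 180.3]
red 77 [[0.594, 0.17, 0.027], [0.631, 0.183, 0.038], [0.645, 0.219, 0.048]]
orange 196 [[0.588, 0.172, 0.01], [0.617, 0.196, 0.06], [0.645, 0.232, 0.109]]
```

The column profile shows orange seated on red, with 4 px per 18 mm side. I'll lower the purple ring.

```bash
python3 -m pendant '[[[0.46,-0.01,0,0,0,0,-0.5],[0,0,0.2,0,0,0,-0.5],[0,0,0.6,0,0,0,-0.5],[0,0,0.6,0,0,0,-0.5],[0,0,0.6,0,0,0,-0.5],[0,0,0.6,0,0,0,-0.5],[0,0,0.6,0,0,0,-0.5],[0,0,0.6,0,0,0,-0.5]]]'
python3 -m pendant '[[[0,0,0.5,0,0,0,-0.5],[0,0,0.5,0,0,0,-0.5],[0,0,0.5,0,0,0,-0.5],[0,0,0.4,0,0,0,-0.5],[0,0,0.3,0,0,0,-0.5],[0,0,0.1,0,0,0,-0.5],[0,0,0,0,0,0,-0.5],[0,0,0,0,0,0,-0.5]]]'
```

```text
time_s: 59.6
tcp_pos: [0.6086, 0.2007, 0.1403]
eef_rot: [180.0, 0.0, -52.6]
contact_force: [0.3, -0.3, -1.3]
gripper_width: 0.0409
gripper_force: 20.0
time_s: 60.4
tcp_pos: [0.609, 0.2008, 0.0959]
eef_rot: [-180.0, -0.0, -52.6]
contact_force: [0.3, -0.5, -0.4]
gripper_width: 0.041
gripper_force: 20.0
```

```bash
python3 -m pendant '[[[0,0,0,0,0,0,0.3],[0,0,0,0,0,0,0.3],[0,0,0,0,0,0,0.3],[0,0,0,0,0,0,0.3],[0,0,0,0,0,0,0.3],[0,0,-0.5,0,0,0,0.3],[0,0,-1,0,0,0,0.3],[0,0,-1,0,0,0,0.3]]]'
python3 -m pendant '[[[0,0,-1,0,0,0,0.3],[0,0,-1,0,0,0,0.3],[0,0,-1,0,0,0,0.3],[0,0,-1,0,0,0,0.3],[-1,0,0,0,0,0,0.3],[-1,0,0,0,0,0,0.3],[-1,0,0,0,0,0,0.3],[-1,0,0,0,0,0,0.3]]]'
python3 -m pendant '[[[-1,0,0,0,0,0,0.3],[-1,0,0,0,0,0,0.3],[-1,0,0,0,0,0,0.3],[-1,0,0,0,0,0,0.3],[-1,0,0,0,0,0,0.3],[-1,0,0,0,0,0,0.3],[0,0,0,0,0,0,0.3],[0,0,0,0,0,0,0.3]]]'
python3 - <<'E'
from h import *
S=vision.capture("scene");T=vision.capture("top")
h=cv2.cvtColor(S["frame"],cv2.COLOR_BGR2HSV)
for u in(282,286,289):print(u,[tuple(int(x) for x in h[v,u])[0:3:2] for v in range(160,192)])
e,k=blob(S,(286,170),143,18,tol=12,minS=60);print("purple",e,cv2.boundingRect(k),np.round([proj(S,(.607,.2035,z)) for z in(.061,.070,.079)],1))
d={}
for n,pT,pS,hu in(("tinb",(278,186),(240,200),108),("tiny",(338,186),(199,220),28)):
    # lid: white disc inside coloured rim
    for c,p,z in((T,pT,.045),(S,pS,.045)):
        hs=cv2.cvtColor(c["frame"],cv2.COLOR_BGR2HSV);m=((hs[...,1]<60)&(hs[...,2]>110)).astype(np.uint8)
        cs,_=cv2.findContours(m,cv2.RETR_LIST,cv2.CHAIN_APPROX_NONE)
        cs=[q for q in cs if 30<cv2.contourArea(q)<500 and np.hypot(*(np.mean(q[:,0],0)-p))<14]
        for q in cs:
            e=cv2.fitEllipse(q);print(n,np.round(e[0],1),np.round(e[1],1),np.round(plane(c,*e[0],z),4))
E
```

```text
time_s: 61.2
tcp_pos: [0.6087, 0.2006, 0.1465]
eef_rot: [180.0, -0.0, -52.6]
contact_force: [0.0, -0.0, -0.1]
gripper_width: 0.057
gripper_force: 0.0
time_s: 62.0
tcp_pos: [0.5598, 0.2647, 0.2266]
eef_rot: [-179.9, -0.0, -52.6]
contact_force: [1.0, -0.5, -0.0]
gripper_width: 0.057
gripper_force: 0.0
time_s: 62.8
tcp_pos: [0.4872, 0.3598, 0.2262]
eef_rot: [-180.0, 0.0, -52.6]
contact_force: [-0.2, -0.2, -0.4]
gripper_width: 0.0569
gripper_force: 0.0
282 [(19, 106), (18, 105), (17, 108), (18, 106), (19, 108), (15, 111), (21, 164), (156, 120), (143, 101), (145, 91), (145, 91), (144, 98), (142, 49), (142, 43), (142, 42), (161, 49), (11, 107), (13, 152), (13, 83), (13, 81), (12, 82), (6, 97), (0, 120), (179, 86), (2, 87), (0, 88), (17, 110), (19, 162), (20, 163), (18, 127), (18, 88), (17, 91)]
286 [(18, 109), (16, 107), (15, 136), (14, 140), (14, 120), (14, 77), (15, 66), (16, 66), (14, 66), (14, 66), (14, 64), (6, 66), (145, 100), (145, 50), (144, 50), (142, 48), (166, 55), (13, 161), (13, 120), (12, 91), (13, 88), (12, 93), (1, 161), (2, 90), (1, 88), (1, 87), (7, 90), (24, 162), (24, 1
[... 297 characters left out ...]
(1, 92), (0, 88), (15, 127), (23, 161), (22, 165), (20, 156), (17, 97), (17, 92)]
purple ((285.775146484375, 170.9467010498047), (9.395543098449707, 11.199570655822754), 96.25003051757812) (281, 167, 11, 9) [[285.5 173.1]
 [285.5 171.1]
 [285.6 169.1]]
tinb [279.1 184.5] [8.2 8.8] [ 0.6001 -0.0024  0.045 ]
tinb [279.  184.7] [19.9 20.7] [ 0.5995 -0.0022  0.045 ]
tinb [239.8 197.5] [5.2 8.3] [ 0.6018 -0.0011  0.045 ]
tinb [239.6 197.5] [ 9.4 16.6] [ 0.6013 -0.0017  0.045 ]
tiny [340.4 185.9] [8.1 9. ] [ 0.5967 -0.1737  0.045 ]
tiny [340.5 186. ] [19.6 21. ] [ 0.5964 -0.1739  0.045 ]
tiny [197.6 216.9] [6.2 8.2] [ 0.598  -0.1725  0.045 ]
tiny [197.4 217.1] [10.  16.9] [ 0.5983 -0.1735  0.045 ]
```

The stack is home: red, orange and purple at their expected rows. Both tins are within about 3 mm of their circles. I'll do a short wait and a last check for a knock before handing in.

```bash
python3 -m pendant '[[[0,0,-0.5,0,0,0,0.3],[0,0,0,0,0,0,0.3],[0,0,0,0,0,0,0.3],[0,0,0,0,0,0,0.3],[0,0,0,0,0,0,0.3],[0,0,0,0,0,0,0.3],[0,0,0,0,0,0,0.3],[0,0,0,0,0,0,0.3]]]' >/dev/null
python3 -m pendant '[[[0,0,0,0,0,0,0.3],[0,0,0,0,0,0,0.3],[0,0,0,0,0,0,0.3],[0,0,0,0,0,0,0.3],[0,0,0,0,0,0,0.3],[0,0,0,0,0,0,0.3],[0,0,0,0,0,0,0.3],[0,0,0,0,0,0,0.3]]]' >/dev/null
python3 -m pendant '[[[0,0,0,0,0,0,0.3],[0,0,0,0,0,0,0.3],[0,0,0,0,0,0,0.3],[0,0,0,0,0,0,0.3],[0,0,0,0,0,0,0.3],[0,0,0,0,0,0,0.3],[0,0,0,0,0,0,0.3],[0,0,0,0,0,0,0.3]]]' >/dev/null
python3 -m pendant '[[[0,0,0,0,0,0,0.3],[0,0,0,0,0,0,0.3],[0,0,0,0,0,0,0.3],[0,0,0,0,0,0,0.3],[0,0,0,0,0,0,0.3],[0,0,0,0,0,0,0.3],[0,0,0,0,0,0,0.3],[0,0,0,0,0,0,0.3]]]'
python3 - <<'E'
from h import *
S=vision.capture("scene");ok=True
for n,p,h,rad,ref in(("purple",(286,170),143,18,(285.8,170.9)),("tinb",(240,200),108,30,(239.6,204.9)),("tiny",(199,220),28,30,(198,224.4))):
    e,k=blob(S,p,h,rad,tol=12 if n=="purple" else 6,minS=60 if n=="purple" else 90);d=np.hypot(*(np.array(e[0])-ref));print(n,e[0],d);ok&=d<1
if ok: print(r.close_job())
E
```

```text
time_s: 66.1
tcp_pos: [0.4873, 0.3596, 0.2355]
eef_rot: [180.0, -0.0, -52.6]
contact_force: [-0.5, 0.2, 0.7]
gripper_width: 0.0569
gripper_force: 0.0
purple (285.9840087890625, 170.94381713867188) 0.18915384239722244
tinb (239.55865478515625, 204.91058349609375) 0.04267829870135027
tiny (197.9612579345703, 224.36891174316406) 0.04967320552225068
the job is handed in; nothing more can be done
None
```

The job is handed in (no verdict was returned): the base is in the tan circle with the red, orange and purple rings stacked (no green ring was present), and both tins measured about 3 mm or less from the centres of their own circles.

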